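Pack the scale's check weights in their case

TASK

Put the two large check weights (the pair with the wide knobs) from the sloped rack into the open case, one in each end pocket of its rocking tray, setting them down gently and handling the case without force. Bring the tray level so that nothing stands above the rim while the lid is still open, then swing the lid fully shut without slamming it. Leave the small third weight, the mug, the wrench and the oil bottle alone.

Things in the scene. Friction and masses are not known exactly. Their poses are not given: they have to be found in the camera images.
- case: Grey steel case fixed to the bench, open at the top: 250 mm long (its x), 120 mm wide (its y), 118 mm high, walls 4 mm. Origin: centre of its underside, on the bench; z up. A lid is hinged along its +y long rim; a rocking tray hangs inside on a pivot across its middle.
- tray (a joint): Tilt of the rocking tray (rad), -0.42 to 0.42 (hard stops). 0 = level; positive = its -x end is up. Pivot friction is 0.1 N m: empty or equally loaded it stays at any tilt it is left at; one weight alone tips its end down to the stop, at about 1 rad/s. With both weights in and level (within 0.1) their tops are 10 mm below the rim; tilted to a stop the upper one stands above it.
- tray_pivot (a point): Centre of the tray's pivot axis (along case y), 72 mm above the bench at the middle of the case. Its axes turn with the tray (x along the tray to the far end, y the pivot axis, z out of the tray's top).
- pocket_near (a point): Where the centre of a weight lies when it sits in the pocket at the tray's -x end: 60 mm from the pivot along the tray and 3 mm above it (tray frame), 33 mm above the pocket floor. Axes turn with the tray, z out of the pocket. Each pocket is 50 mm square inside, with walls 14 mm high and 3 mm thick.
- pocket_far (a point): The same for the pocket of the tray's +x end.
- lid (a joint): Opening of the lid (rad): 0 = shut, starts open at 1.75 to 2.05. The lid is a flat steel plate, 250 x 120 x 4 mm, 0.3 kg, with a stiff, damped hinge (0.26 N m): it stays where it is left down to about horizontal; pushing near its free edge takes 2 to 7 N.
- lid_hinge (a point): Middle of the hinge line (along case x) on the +y rim of the case, 118 mm above the bench, at the lid's underside. Axes turn with the lid: the lid reaches 120 mm along -y from here, z is out of its outer face (up when shut).
- lid_edge (a point): Point on the lid's outer face, 105 mm from the hinge line, 15 mm from its free edge, at mid length; axes as the lid's.
- weight_a_center (a point): Centre, half-way up, of one of two equal steel weights, about 0.42 kg, 66 mm high: round body 40 mm across and 32 mm high, neck 16 mm across and 16 mm high, on top a square knob 28 x 26 mm (its x, y), 18 mm high, whose middle is 24 mm above this point. z runs up its axis. It starts tilted 0.5 rad in the rack, knob leaning to rack -x, its y along the rack's.
- weight_b_center (a point): The same for the other weight of the pair.
- odd_weight_center (a point): Centre, 20 mm above its foot, of a third, small steel weight that stays in the rack: body 40 mm across and only 18 mm high, narrow square knob 14 mm wide, 40 mm high in all.
- rack: Dark steel rack fixed to the bench, a sloped strip with three pockets in a row along its y, 75 mm apart; the strip slopes 0.5 rad and faces rack -x (towards the robot), so things in it lean that way. Origin: on the bench under the middle pocket. Pockets 46 mm square with walls 10 mm high. The three weights stand in any order.
- mug: White mug, 76 mm across, 90 mm high, handle at its +y. Origin: centre of its foot. Bystander.
- wrench: Steel wrench 200 mm long lying on the bench. Bystander.
- oil: Blue plastic bottle, 70 mm across, 190 mm high. Origin: centre of its foot. Bystander.
Things that resemble listed ones, but are neither listed nor needed, are in the scene too. What is shaped like the part that bears weight_b_center but turquoise is not meant. What is shaped like the part that bears weight_a_center but yellow is not meant.

How it is judged (in metres and radians):
On the way:
1. both weights of the pair sit in the tray's pockets, the tray is level and the lid still open ((((distance between weight_a_center and pocket_near below 0.009 m and angle between the z axis of weight_a_center and the z axis of pocket_near, either way round below 0.12 rad) and (distance between weight_b_center and pocket_far below 0.009 m and angle between the z axis of weight_b_center and the z axis of pocket_far, either way round below 0.12 rad)) or ((distance between weight_b_center and pocket_near below 0.009 m and angle between the z axis of weight_b_center and the z axis of pocket_near, either way round below 0.12 rad) and (distance between weight_a_center and pocket_far below 0.009 m and angle between the z axis of weight_a_center and the z axis of pocket_far, either way round below 0.12 rad))) and value of joint tray between -0.1 and 0.1 rad and value of joint lid above 1.2 rad), for 0.2 s.
At the end, for the whole second after the job is handed in: The lid is shut (under 0.04 rad); one large weight sits in each tray pocket (centre within 9 mm of its seat, axis within 0.12 rad of the pocket's), at rest, and the tray is level within 0.1 rad ((((distance between weight_a_center and pocket_near below 0.009 m and angle between the z axis of weight_a_center and the z axis of pocket_near, either way round below 0.12 rad) and (distance between weight_b_center and pocket_far below 0.009 m and angle between the z axis of weight_b_center and the z axis of pocket_far, either way round below 0.12 rad)) or ((distance between weight_b_center and pocket_near below 0.009 m and angle between the z axis of weight_b_center and the z axis of pocket_near, either way round below 0.12 rad) and (distance between weight_a_center and pocket_far below 0.009 m and angle between the z axis of weight_a_center and the z axis of pocket_far, either way round below 0.12 rad))) and value of joint tray between -0.1 and 0.1 rad and value of joint lid below 0.04 rad and linear speed of each of weight_a, weight_b below 0.02 m/s); the robot touches nothing.
It fails at once if a check weight is dropped into the case (falling faster than 0.6 m/s inside it) ((linear speed of weight_a above 0.6 m/s and horizontal distance between weight_a_center and tray_pivot below 0.11 m and height (world z) of weight_a_center below 0.1 m) or (linear speed of weight_b above 0.6 m/s and horizontal distance between weight_b_center and tray_pivot below 0.11 m and height (world z) of weight_b_center below 0.1 m)).
It fails at once if a check weight is rammed into the case, or the lid is forced down on it (over 60 N) (contact force between any of weight_a, weight_b and case above 60 N).
It fails at once if the robot forces the case, tray or lid (over 60 N) (contact force between any of the fingers, the arm and case above 60 N).
It fails at once if the lid is slammed (arriving shut faster than 3 rad/s) (velocity of joint lid below -3 rad/s and value of joint lid below 0.2 rad).
It fails at once if the small weight, mug, wrench or bottle is moved by more than 20 mm (distance of any of odd_weight_center, mug, wrench, oil from where it was at the start of the episode above 0.02 m).
It also fails if it takes over 72 s, if anything falls off the work surface, if the arm or the gripper's body presses on something with over 40 N, if the wrist force passes 120 N, or if a joint passes its speed limit or range.

ROBOT

A 6-joint arm with a two-finger parallel gripper is mounted at the origin on the work surface. World frame = base frame: x ahead of the robot, y to its left, z up, the work surface at z = 0. Lengths are in mm, angles in rad, forces in N, time in s.
With the tool pointing down it reaches from about 400 to 925 mm from the base axis. Payload 12.5 kg.
Tool frame: the origin (TCP) lies at the centre of the arm's flange, where the gripper is bolted on; the fingertips stand 190 mm ahead of it and the grasp point (between the pads) lies 171 mm ahead of it; z points along the fingers, y is the line along which they close (so a half turn about z gives the same grasp; the last joint's range is limited). The gripper opens to 95 mm and grips with 3 to 60 N. Pads are 20 mm wide; open, the fingers measure 119 mm over their backs; the gripper's body (75 mm by 180 mm) begins 59 mm behind the grasp point.
Start: joints at [1.174, 0.491, 1.559, -0, 1.092, -0.106], TCP at [179.175, 598.766, 404.761] pointing down, gripper open.
Joint ranges: [-3.1, 3.1], [-0.84, 2.19], [0.05, 2.79], [-1.13, 4.28], [0.06, 2.93], [-2.69, 2.69]. Speed limits (rad/s): [2.22, 2.22, 2.79, 3.14, 3.14, 3.14].

INTERFACE

Orientations are given as [roll, pitch, yaw] about the fixed x, y, z axes, in that order (R = Rz(yaw) Ry(pitch) Rx(roll)).
In Python, from cell import env, read_camera, search_frame, cut_out gives the robot as it stands. The module is installed in compiled form; this text tells all that it offers.
- The arm moves only by the tool move_arm, never from a script. Its argument "commands" is a list of rows, each a list of 3 entries, a list of its own where there are three numbers: the shift along the world's x, y, z normalised to -1 to 1, where 1 is 0.03 m, then the turn about the world's z normalised to -1 to 1, where 1 is 0.08 rad, then the opening, from -1 (shut) to 1 (fully open), so that 0 is half open. A call has 1 to 20 rows; each row shifts and turns the commanded pose from where the row before left it; what a row does not reach is not made up. A row lasts 1/12 s, in which the tool goes at most 41.7 mm and 7.16 degrees, less where a joint would pass 70% of its speed; a pose out of reach is approached as far as the arm can. A call with a number of a shift or a turn outside -1 to 1 is refused whole. A call with a gripper value outside its range is refused whole. The fingers move at their own pace and stop on an object; the grip force is fixed at half the most. Time passes only in rows, so rows that do not move let the fingers close. It gives the time, the measured TCP pose, the force, the opening and the grip force at its end, in the units of the state.
- env.state(): the state, without advancing time (a new reading comes with each control period).
- read_camera(name): name is "side" or "top" or "wrist"; returns a dict with "image" (384x512x3 uint8, red, green, blue), "fx", "fy", "cx", "cy" (pixels), "rvec" (rotation vector, rad) and "tvec" (3), from world to camera coordinates, as OpenCV has them. Camera axes: x right, y down, z forward; pixel columns grow to the right and rows downward; lengths in mm; the calibration is good to about 2 mm. A picture is of the moment at which its call begins. There is no depth.
- env.job_done(): hands the job in; it is judged then, once.
Trained networks look in a picture, given as the dict that the camera call returned (one of the last four; its "shot" number tells which), for a name from the list of things; names that differ only in an ending like _2 or _b are one class to them, and where a whole thing is asked for, a point or a joint stands for the part that bears it (a point fixed in the world has none). Each returns a list of dicts, best first, with "confidence" (0 to 1); they miss things now and then, are a little off and sometimes report something else, mostly with a low value. They report only what shows in the picture. A call takes as long as a camera call. They do not tell look-alikes from the thing itself.
- search_frame(thing, picture): "at" ([column, row] in pixels, amid what is visible of it).
- cut_out(thing, picture): "region" (384x512 bool, what is visible of it) and "at" ([column, row] in pixels, amid what is visible of it).
The state is a dict: "t": time; "joints": joint angles; "qvel": joint speeds; "tau": joint torques, N m; "eef_pos": TCP position; "tcp_rot": TCP orientation; "ft_force": force on the tool from outside, world axes, zero at the start; "moment": the same for the moment, N m; "opening": opening from 0.0 (shut) to 1.0 (fully open); "grip_force": force on a finger pad.
Only numpy, scipy, OpenCV 4.12 (cv2) and the standard library are available. Lean on these libraries where they do the work, as an engineer would, in place of code of your own. Each camera call takes 0.05 s, during which the arm holds its last target. There are 200 camera calls.

## Working session

There is one attempt and no reset: what is moved stays moved. The work goes in short steps, Python scripts to look and compute and a tool call to move; the robot and the scene stay as the last step left them, time stands still between calls to the robot, and variables do not carry over. Pictures are saved under pics/ and viewed, at most 10 in all, crops included, and the job is handed in when it is done.

Besides the shell and the picture viewer there is one more tool, called after "Emit:" as name([rows], argument=value, ...), one row to a line, values as JSON. move_arm: Moves the arm, as the interface text tells. Its arguments: {"type":"object","properties":{"commands":{"type":"array","items":{"type":"array"}}},"required":["commands"]}

```bash
mkdir -p pics; cat > h.py <<'E'
import numpy as np, cv2
from cell import env, read_camera, search_frame, cut_out
def P(c):
    R=cv2.Rodrigues(np.array(c["rvec"],float))[0]; return R,np.array(c["tvec"],float).ravel(),np.array([[c["fx"],0,c["cx"]],[0,c["fy"],c["cy"]],[0,0,1.]])
def proj(c,X):
    R,t,K=P(c); q=(K@(R@np.atleast_2d(X).T+t[:,None])).T; return q[:,:2]/q[:,2:]
def ray(c,uv):
    R,t,K=P(c); d=R.T@np.linalg.inv(K)@np.array([uv[0],uv[1],1.]); return -R.T@t,d/np.linalg.norm(d)
def onz(c,uv,z):
    o,d=ray(c,uv); return o+d*(z-o[2])/d[2]
def tri(obs):
    A=np.zeros((3,3));b=np.zeros(3)
    for c,uv in obs:
        o,d=ray(c,uv);M=np.eye(3)-np.outer(d,d);A+=M;b+=M@o
    return np.linalg.solve(A,b)
def save(c,n,crop=None,s=1):
    im=c["image"][:,:,::-1]
    if crop: im=im[crop[1]:crop[3],crop[0]:crop[2]]
    cv2.imwrite("pics/"+n,cv2.resize(im,None,fx=s,fy=s,interpolation=cv2.INTER_CUBIC))
E
python3 - <<'E'
from h import *
s=read_camera("side");t=read_camera("top")
cv2.imwrite("pics/a.png",np.vstack([s["image"],t["image"]])[:,:,::-1][:, :] if 0 else cv2.resize(np.hstack([s["image"],t["image"]])[:,:,::-1],(800,300)))
save(t,"top.png",None,1.5);save(s,"side.png",None,1.5)
for n in ["weight_a_center","odd_weight_center","case","rack","tray","lid","mug","oil","wrench"]:
    for nm,c in(("side",s),("top",t)):
        print(n,nm,[(np.round(r["at"]).tolist(),round(r["confidence"],2)) for r in search_frame(n,c)[:6]])
for c in(s,t):print(np.round(ray(c,(256,192)),2).tolist(),c["fx"])
print(env.state())
E
```

```text
weight_a_center side [([375.0, 264.0], 0.81), ([400.0, 220.0], 0.57), ([335.0, 237.0], 0.49)]
weight_a_center top [([339.0, 216.0], 0.64), ([371.0, 220.0], 0.59), ([231.0, 178.0], 0.32)]
odd_weight_center side [([293.0, 220.0], 0.64)]
odd_weight_center top [([300.0, 203.0], 0.44)]
case side [([222.0, 145.0], 0.3), ([241.0, 175.0], 0.26)]
case top [([229.0, 179.0], 0.81), ([234.0, 180.0], 0.29)]
rack side [([322.0, 235.0], 0.89)]
rack top [([322.0, 205.0], 0.85)]
tray side [([244.0, 176.0], 0.79)]
tray top [([237.0, 178.0], 0.82)]
lid side [([225.0, 145.0], 0.68)]
lid top [([211.0, 172.0], 0.83)]
mug side [([316.0, 175.0], 0.6)]
mug top [([290.0, 141.0], 0.9)]
oil side [([399.0, 221.0], 0.79), ([311.0, 226.0], 0.44)]
oil top [([379.0, 182.0], 0.71)]
wrench side [([242.0, 173.0], 0.23)]
wrench top [([139.0, 240.0], 0.67)]
[[-612.77, -679.49, 1065.24], [0.69, 0.4, -0.6]] 488.1454211516119
[[274.4, -29.99, 1567.13], [0.18, 0.02, -0.98]] 394.13982130243255
{'t': 1.0, 'joints': array([ 1.17443035e+00,  4.90836738e-01,  1.55892809e+00,  7.94946845e-06,
        1.09169246e+00, -1.05566137e-01]), 'qvel': array([ 8.34689569e-06,  6.85272984e-04, -1.28130453e-03,  7.96652539e-06,
        9.50032404e-04,  1.04073673e-03]), 'tau': array([-5.78749023e-04, -6.12479496e+01, -2.58438724e+01,  6.92577800e-02,
        4.44523897e-02,  3.70847647e-05]), 'eef_pos': array([179.14830106, 598.75241654, 404.79057215]), 'tcp_rot': array([3.14145729e+00, 7.24837824e-06, 2.85078915e+00]), 'ft_force': array([-0.79492119, -0.00880422, -0.01345584]), 'moment': array([ 0.01780348, -0.00310069, -0.00172114]), 'grip_force': 0.0, 'opening': 0.9985287969150286}
```

View pics/top.png

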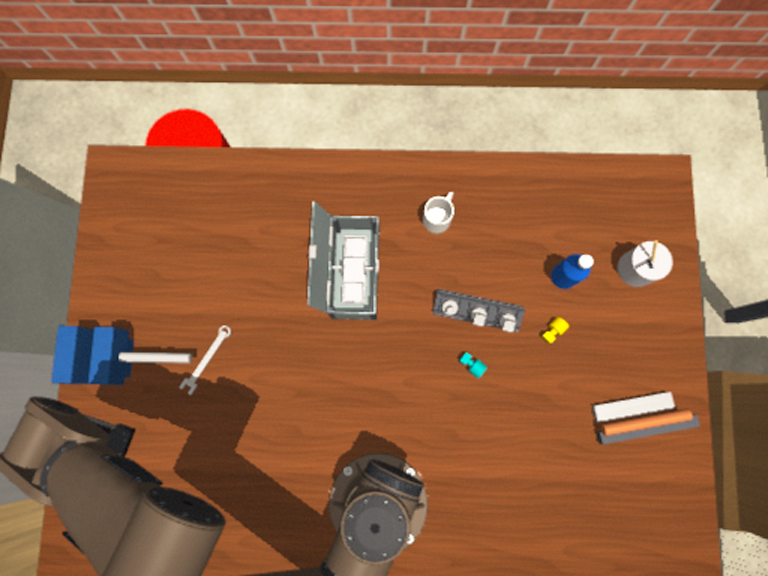

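View pics/side.png

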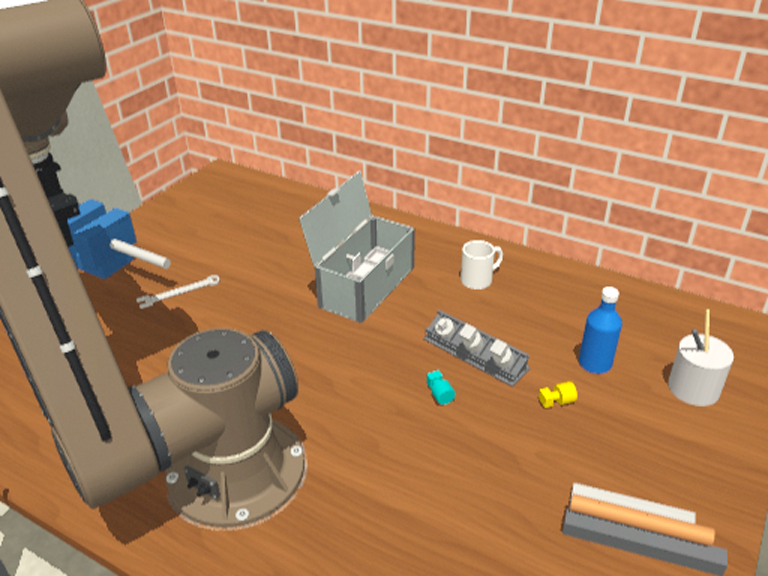

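Top: the rack (478,310 of the enlarged view) holds three weights. The left one (450,308) has the narrow knob, so it is the odd one; the middle (479,316) and right (508,322) have wide knobs. Turquoise (473,365) and yellow (555,330) lying on the bench are decoys. The case is at (345,267), with the lid on its left (+y).

```bash
python3 - <<'E'
from h import *
s=read_camera("side");t=read_camera("top")
def tr(a,b):print(np.round(tri([(s,a),(t,b)]),0))
# rack, weights: side/top pairs
tr((293,220),(300,203));tr((311,226),(319,211));tr((335,237),(339,216));tr((322,235),(322,205))
cs=cut_out("case",t)[0]["region"];
for n,z in(("rack",30),("oil",100),("mug",45)):
  r=cut_out(n,t)[0]["region"].astype(np.uint8)
  p=np.argwhere(r)[:,::-1].astype(np.float32);box=cv2.boxPoints(cv2.minAreaRect(p));print(n,np.round([onz(t,q,z)[:2] for q in box]).tolist())
a=cv2.resize(t["image"][125:222,195:360,::-1],None,fx=4,fy=4,interpolation=cv2.INTER_CUBIC)
cv2.imwrite("pics/topc.png",a)
b=cv2.resize(s["image"][105:265,195:365,::-1],None,fx=3.7,fy=3.7,interpolation=cv2.INTER_CUBIC)
cv2.imwrite("pics/sidec.png",b)
E
```

```text
[ 503. -172.   30.]
[ 471. -245.   58.]
[ 457. -326.   59.]
[ 505. -268.    3.]
rack [[481.0, -128.0], [554.0, -142.0], [511.0, -376.0], [439.0, -360.0]]
oil [[583.0, -411.0], [660.0, -505.0], [605.0, -546.0], [528.0, -452.0]]
mug [[806.0, -104.0], [807.0, -177.0], [703.0, -177.0], [702.0, -105.0]]
```

View pics/topc.png

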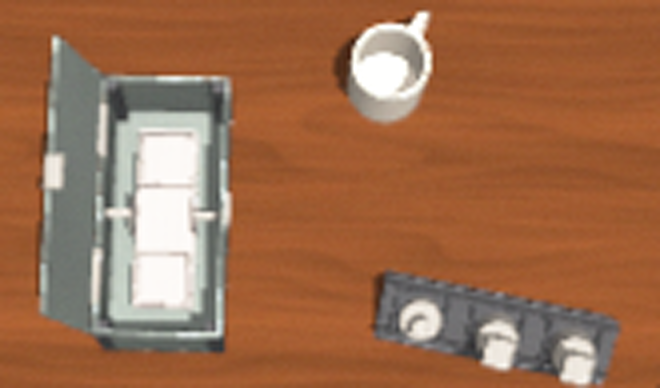

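View pics/sidec.png

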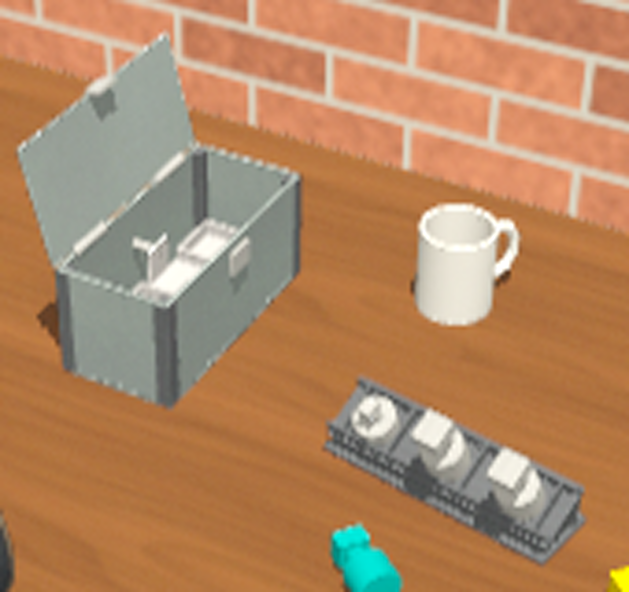

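The crops confirm it: the wide-knob pair is in the middle and right pockets (top crop 497,340 and 575,355), and the small one is at (420,320). The near pocket of the tray sits low and the far pocket high.

```bash
python3 - <<'E'
from h import *
from scipy.optimize import least_squares as LS
from scipy.spatial.transform import Rotation as Ro
s=read_camera("side");t=read_camera("top")
T=lambda p:(195+p[0]/4,125+p[1]/4); S=lambda p:(195+p[0]/3.7,105+p[1]/3.7)
ob=[(t,(-125,60,118),T((103,75))),(t,(0,0,0),None)][:0]
for q,p in {(125,60,118):(103,76),(125,-60,118):(230,78),(-125,-60,118):(224,335),(-125,60,118):(98,332)}.items(): ob.append((t,q,T(p)))
for q,p in {(125,60,118):(197,148),(125,-60,118):(298,178),(-125,-60,118):(162,305),(-125,60,118):(62,268),(-125,-60,0):(170,404),(-125,60,0):(70,370),(125,-60,0):(298,275)}.items(): ob.append((s,q,S(p)))
def W(v,q): return Ro.from_euler('z',v[2]).apply(q)+[v[0],v[1],0]
f=lambda v:np.concatenate([(proj(c,W(v,q))[0]-p) for c,q,p in ob])
r=LS(f,[620,90,0],loss='soft_l1',x_scale=[10,10,.1]);v=r.x;print("case",v,np.round(f(v).reshape(-1,2),1).tolist())
def lidp(a,x,d=120):return [x,60-d*np.cos(a),118+d*np.sin(a)]
lo=[(t,125,T((55,38))),(t,-125,T((42,312))),(s,125,S((168,38))),(s,-125,S((20,150)))]
g=lambda a:np.concatenate([proj(c,W(v,lidp(a[0],x)))[0]-p for c,x,p in lo]);r=LS(g,[1.9]);print("lid",r.x,np.round(g(r.x),1))
tp=[]
for q,p in {(88,28):(140,130),(88,-28):(193,132),(-88,-28):(188,306),(-88,28):(133,305)}.items(): tp.append(((q[0],q[1],-16),T(p)))
def tw(a,q): return W(v,Ro.from_euler('y',a).apply(q)+[0,0,72])
g=lambda a:np.concatenate([proj(t,tw(a[0],q))[0]-p for q,p in tp])
for a0 in(-.3,.3):
  r=LS(g,[a0]);print("tray",r.x,r.cost,np.round(g(r.x),1))
# rack/weights: knob top-face centres top crop & side crop
for a,b in(((430,428),(495,330)),((508,470),(574,345))): print("knob",tri([(s,S(a)),(t,T((b[0],b[1]+8)))]))
E
```

```text
case [5.91270645e+02 7.17689876e+01 1.52875393e-03] [[0.1, 0.1], [-0.2, 0.1], [-0.2, 0.8], [-1.1, 0.9], [-0.0, -1.7], [1.3, -1.5], [2.2, 0.2], [-1.3, -0.1], [1.1, 1.2], [-1.2, -0.2], [0.9, -1.2]]
lid [1.83123119] [ 0.1 -0.3  0.3  1.2 -0.3 -1.8 -0.3 -0. ]
tray [-0.0181953] 1.6097059769438684 [ 0.2  0.1  1.  -0.1  1.2  0.5  0.5  0.5]
tray [-0.01819458] 1.6097059769531452 [ 0.2  0.1  1.  -0.1  1.2  0.5  0.5  0.5]
knob [ 475.19123144 -242.46641371   76.05242765]
knob [ 463.20898778 -318.28680511   71.10309085]
```

Emit:
move_arm([
  [[0,0,1],0,0],
  [[0.4,-0.9,1],0.3,0],
  [[0.4,-0.9,0],0.3,0],
  [[0.4,-0.9,0],0.3,0],
  [[0.4,-0.9,0],0.3,0],
  [[0.4,-0.9,0],0.2,0],
  [[0.4,-0.9,0],0,0],
  [[0.4,-0.9,0],0,0],
  [[0.4,-0.9,0],0,0],
  [[0.4,-0.9,0],0,0],
  [[0.4,-0.9,0],0,0],
  [[0.4,-0.9,0],0,0],
  [[0.4,-0.9,0],0,0],
  [[0.4,-0.9,0],0,0],
  [[0.4,-0.9,0],0,0],
  [[0.4,-0.9,0],0,0],
  [[0.4,-0.9,0],0,0],
  [[0.4,-0.9,0],0,0],
  [[0.4,-0.9,0],0,0],
  [[0.4,-0.9,0],0,0],
])

```text
t: 3.07
eef_pos: [407.3, 84.6, 464.7]
tcp_rot: [3.141, 0.001, 2.963]
ft_force: [0.8, 0.7, -0.5]
opening: 0.498
grip_force: 0.0
```

Emit:
move_arm([
  [[0.2,-0.9,0],0,0],
  [[0.2,-0.9,0],0,0],
  [[0.2,-0.9,0],0,0],
  [[0.2,-0.9,0],0,0],
  [[0.2,-0.9,0],0,0],
  [[0.2,-0.9,0],0,0],
  [[0.2,-0.9,0],0,0],
  [[0.2,-0.9,-0.5],0,0],
  [[0.2,-0.9,-0.8],0,0],
  [[0,-0.9,-0.7],0,0],
  [[0,-0.9,-0.5],0,0],
  [[0,0,0],0,0],
  [[0,0,0],0,0],
])

```text
t: 4.15
eef_pos: [460.9, -212.0, 388.7]
tcp_rot: [3.141, -0.002, 2.961]
ft_force: [-1.1, 0.1, 0.4]
opening: 0.503
grip_force: 0.0
```

```bash
python3 - <<'E'
from h import *
w=read_camera("wrist");save(w,"w1.png",None,1.5)
for n in["weight_a_center","odd_weight_center","rack"]:print(n,[(np.round(r["at"]).tolist(),round(r["confidence"],2)) for r in search_frame(n,w)[:4]])
st=env.state();print(st["t"],st["eef_pos"],st["tcp_rot"],ray(w,(256,192)),w["fx"])
print(proj(w,[[475,-242,66],[463,-318,66]]))
E
```

```text
weight_a_center [([168.0, 205.0], 0.84), ([79.0, 207.0], 0.79)]
odd_weight_center [([289.0, 209.0], 0.9)]
rack [([253.0, 212.0], 0.82)]
4.35 [ 461.08521033 -210.09181731  390.29265617] [-3.14128133e+00  1.23661132e-03  2.96373565e+00] (array([ 396.25130221, -199.32370763,  368.17761123]), array([ 0.21407054, -0.04349837, -0.97584922])) 270.2903108659676
[[233.2012633  206.74165113]
 [167.04198033 208.33663652]]
```

View pics/w1.png

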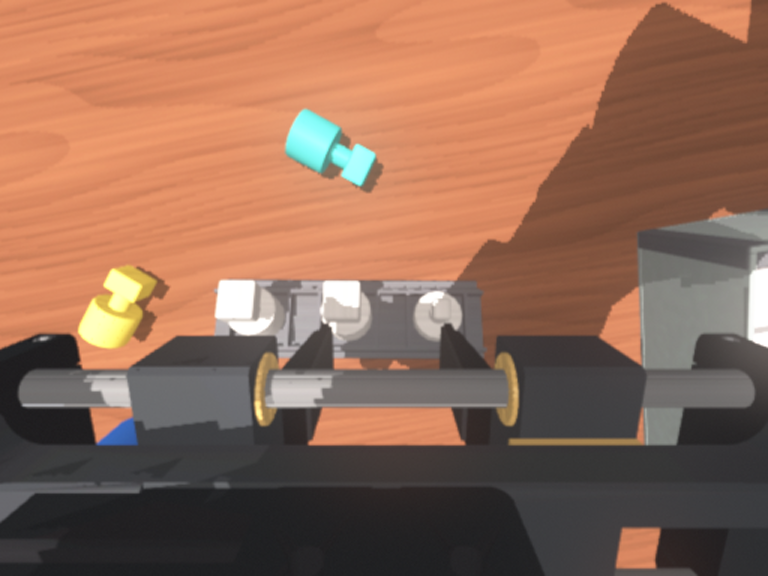

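```bash
python3 - <<'E'
from h import *
s=read_camera("side");t=read_camera("top");w=read_camera("wrist")
T=lambda p:(195+p[0]/4,125+p[1]/4); S=lambda p:(195+p[0]/3.7,105+p[1]/3.7)
for a,b,c in(((434,427),(498,349),(228,199.5)),((510,466),(577,366),(158,199.5))):
  o=[(s,S(a)),(t,T(b)),(w,c)]
  X=tri(o);print(np.round(X,1),np.round([proj(k,X)[0]-np.array(p) for k,p in o],1).tolist(), tri(o[1:]),[onz(w,c,z).round(0).tolist() for z in(65,75,85)])
  print("knobc",X-8.5*np.array([-.48*.984,.48*.18,.88]))
E
```

```text
[ 464.6 -245.2   84.7] [[-0.3, 0.1], [-0.6, 0.3], [-2.3, 2.2]] [ 470.29933056 -249.92642323   50.97131191] [[467.0, -245.0, 65.0], [465.0, -244.0, 75.0], [463.0, -242.0, 85.0]]
knobc [ 468.57725219 -245.9133785    77.21646611]
[ 450.6 -319.8   84. ] [[-0.1, 0.2], [-0.5, 0.2], [-1.8, 1.6]] [ 453.32349673 -325.7965059    63.88485823] [[453.0, -325.0, 65.0], [451.0, -321.0, 75.0], [449.0, -317.0, 85.0]]
knobc [ 454.63007924 -320.54490751   76.50579772]
```

Emit:
move_arm([
  [[0.12,-0.58,0],0,0],
  [[0.12,-0.58,0],0,0],
  [[0,0,-0.8],0,0],
  [[0,0,-0.8],0,0],
  [[0,0,-0.6],0,0],
  [[0,0,-0.4],0,0],
  [[0,0,0],0,0],
  [[0,0,0],0,0],
])

```text
t: 5.17
eef_pos: [468.5, -246.3, 311.4]
tcp_rot: [3.141, -0.001, 2.963]
ft_force: [1.1, 0.2, 0.1]
opening: 0.499
grip_force: 0.0
```

```bash
python3 - <<'E'
from h import *
w=read_camera("wrist");save(w,"w2.png",None,1.5)
st=env.state();print(st["t"],st["eef_pos"],st["joints"])
g=st["eef_pos"]-[0,0,171]
for d in(0,3.8):print(proj(w,[g+[0,0,-60]]))
E
```

```text
5.2167 [ 468.5719641  -246.23638875  312.02081049] [-6.08667364e-01  4.76415098e-01  1.89245928e+00  4.56498856e-05
  7.72027308e-01 -2.00079655e+00]
[[256.45211801 214.47135662]]
[[256.45211801 214.47135662]]
```

View pics/w2.png

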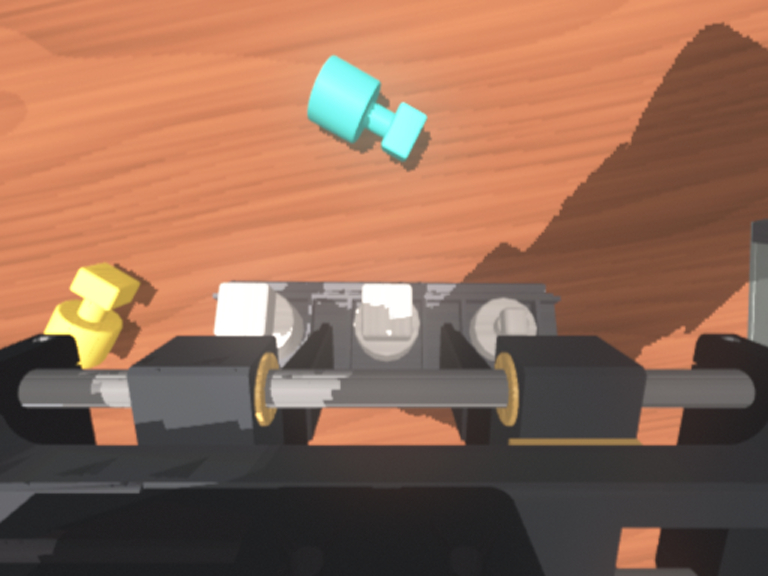

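```bash
python3 - <<'E'
from h import *
w=read_camera("wrist")
print([onz(w,(258,200.3),z).round(1).tolist() for z in(78,82,86)])
print([onz(w,(161,206),z).round(1).tolist() for z in(78,82,86)], proj(w,[[464.6,-245.2,84.7]]))
E
```

```text
[[458.3, -243.2, 78.0], [457.3, -243.0, 82.0], [456.3, -242.8, 86.0]]
[[448.9, -322.3, 78.0], [448.1, -320.6, 82.0], [447.2, -318.9, 86.0]] [[256.88850915 210.35797   ]]
```

Emit:
move_arm([
  [[-0.12,0.03,-0.7],0,0],
  [[0,0,-0.7],0,0],
  [[0,0,-0.6],0,0],
  [[0,0,0],0,0],
  [[0,0,0],0,-0.5],
  [[0,0,0],0,-1],
  [[0,0,0],0,-1],
  [[0,0,0],0,-1],
  [[0,0,0],0,-1],
  [[0,0,0],0,-1],
])

```text
t: 6.1
eef_pos: [464.8, -245.0, 252.5]
tcp_rot: [-3.141, 0.002, 2.963]
ft_force: [-1.2, -0.6, 8.6]
opening: 0.272
grip_force: 30.0
```

Emit:
move_arm([
  [[-0.12,0.02,0.22],0,-1],
  [[-0.24,0.04,0.44],0,-1],
  [[-0.24,0.04,0.44],0,-1],
  [[0,0,0.9],0,-1],
  [[0,0,0.9],0,-1],
  [[0,0.5,0.5],0,-1],
  [[0,0.9,0],0,-1],
  [[0,0.9,0],0,-1],
  [[0,0.9,0],0,-1],
  [[0,0.9,0],0,-1],
  [[0,0.9,0],0,-1],
  [[0,0.5,0],0,-1],
  [[0,0,0],0,-1],
  [[0,0,0],0,-1],
])

```text
t: 7.27
eef_pos: [446.3, -76.2, 353.7]
tcp_rot: [3.142, -0.0, 2.965]
ft_force: [-0.3, -0.2, -4.4]
opening: 0.27
grip_force: 30.0
```

```bash
python3 - <<'E'
from h import *
s=read_camera("side");st=env.state();g=st["eef_pos"]-[0,0,171]
w=read_camera("wrist")
c=proj(s,[g])[0].astype(int);print(c,st["eef_pos"],st["ft_force"],st["opening"])
a=cv2.resize(s["image"][max(c[1]-60,0):c[1]+60,c[0]-60:c[0]+60],(400,400));
cv2.imwrite("pics/s3.png",np.hstack([a,cv2.resize(w["image"][150:384,:][:,140:374],(400,400))])[:,:,::-1])
E
```

```text
[261 182] [446.44955816 -76.8846066  353.66099682] [ 0.21778145 -0.87076072 -4.64857044] 0.2694409409370594
```

View pics/s3.png

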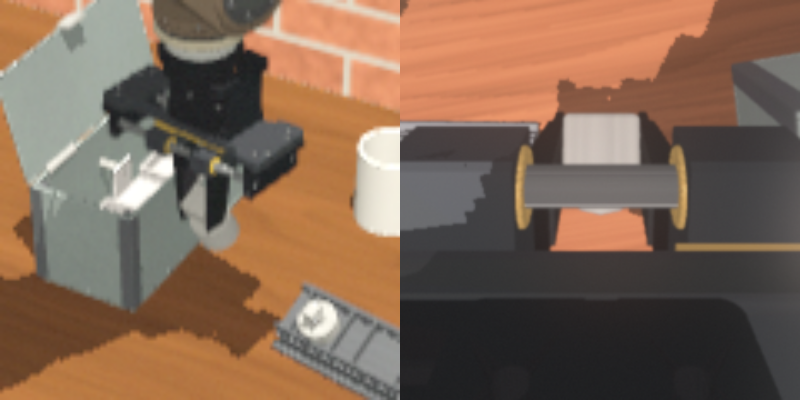

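Emit:
move_arm([
  [[-0.4,-0.9,-0.9],0,-1],
  [[0,0,-0.9],0,-1],
  [[0,0,-0.9],0,-1],
  [[0,0,-0.8],0,-1],
  [[0,0,-0.15],0,-1],
  [[0,0,-0.1],0,-1],
  [[0,0,0],0,-1],
  [[0,0,0],0,-1],
])

```text
t: 8.03
eef_pos: [434.9, -104.2, 241.9]
tcp_rot: [-3.141, 0.001, 2.963]
ft_force: [-1.0, 0.4, -4.4]
opening: 0.272
grip_force: 30.0
```

Creep down until it touches.

Emit:
move_arm([
  [[0,0,-0.1],0,-1],
  [[0,0,-0.1],0,-1],
  [[0,0,0],0,-1],
])

```text
t: 8.28
eef_pos: [434.6, -103.8, 235.1]
tcp_rot: [-3.142, 0.001, 2.963]
ft_force: [0.5, 0.2, -3.1]
opening: 0.27
grip_force: 30.0
```

Emit:
move_arm([
  [[0,0,-0.07],0,-1],
  [[0,0,-0.0],0,-1],
])

```text
t: 8.45
eef_pos: [434.6, -103.8, 232.8]
tcp_rot: [3.142, 0.0, 2.963]
ft_force: [-0.8, 0.4, -3.6]
opening: 0.272
grip_force: 30.0
```

Emit:
move_arm([
  [[0,0,-0.07],0,-1],
  [[0,0,-0.0],0,-1],
])

```text
t: 8.62
eef_pos: [434.6, -103.8, 230.5]
tcp_rot: [3.141, -0.0, 2.963]
ft_force: [-0.3, -0.7, -4.5]
opening: 0.271
grip_force: 30.0
```

Emit:
move_arm([
  [[0,0,-0.07],0,-1],
  [[0,0,-0.0],0,-1],
])

```text
t: 8.78
eef_pos: [434.7, -103.9, 228.8]
tcp_rot: [3.142, 0.0, 2.963]
ft_force: [-1.0, 0.8, 4.0]
opening: 0.272
grip_force: 30.0
```

Emit:
move_arm([
  [[0,0,-0.07],0,-1],
  [[0,0,-0.0],0,-1],
])

```text
t: 8.95
eef_pos: [434.8, -103.9, 227.8]
tcp_rot: [-3.141, 0.002, 2.963]
ft_force: [-5.0, 1.4, 24.8]
opening: 0.271
grip_force: 30.0
```

Emit:
move_arm([
  [[0,0,-0.07],0,-1],
  [[0,0,-0.0],0,-1],
])

```text
t: 9.12
eef_pos: [435.0, -103.9, 226.5]
tcp_rot: [-3.141, 0.004, 2.963]
ft_force: [-5.7, 1.6, 37.0]
opening: 0.272
grip_force: 34.2
```

Emit:
move_arm([
  [[0.2,-0.04,0.07],0,-1],
  [[0.2,-0.04,0],0,-1],
  [[0.2,-0.04,0],0,-1],
  [[0.2,-0.04,-0.03],0,-1],
  [[0.15,-0.03,-0.05],0,-1],
  [[0,0,0],0,-1],
])

```text
t: 9.62
eef_pos: [464.0, -109.6, 224.7]
tcp_rot: [3.142, 0.001, 2.963]
ft_force: [-0.9, 3.1, 14.6]
opening: 0.274
grip_force: 34.6
```

```bash
python3 - <<'E'
from h import *
s=read_camera("side");st=env.state();g=st["eef_pos"]-[0,0,171]
w=read_camera("wrist")
c=proj(s,[g])[0].astype(int);print(c,st["eef_pos"],st["ft_force"],st["moment"])
a=cv2.resize(s["image"][max(c[1]-40,0):c[1]+40,c[0]-40:c[0]+40],(400,400));
cv2.imwrite("pics/s4.png",np.hstack([a,cv2.resize(w["image"][150:384,:][:,140:374],(400,400))])[:,:,::-1])
E
```

```text
[273 214] [ 463.86576929 -109.58456227  224.73467323] [ 0.91044656  3.48103209 12.66574261] [ 0.66670658  0.26749044 -0.02388955]
```

View pics/s4.png

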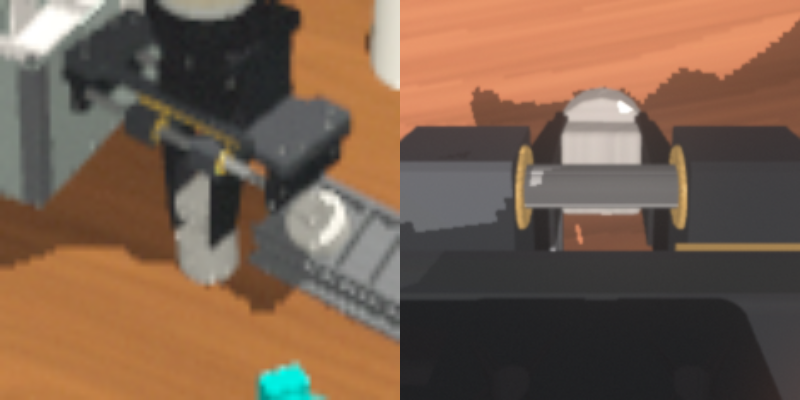

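Emit:
move_arm([
  [[0,0,0],0,-0.3],
  [[0,0,0],0,0],
  [[0,0,0],0,0],
  [[0,0,0],0,0],
  [[0,0,0.1],-0.5,0],
  [[0,0,0],-1,0],
  [[0,0,0],-1,0],
  [[0,0,0],-1,0],
  [[0,0,0],-1,0],
  [[0,0,0],-1,0],
  [[0,0,0],-1,0],
  [[0,0,0],-1,0],
  [[0,0,0],-1,0],
  [[0,0,0],-1,0],
])

```text
t: 10.88
eef_pos: [463.3, -109.5, 227.1]
tcp_rot: [3.141, 0.0, 2.199]
ft_force: [1.1, 1.7, 0.2]
opening: 0.503
grip_force: 1.1
```

Emit:
move_arm([
  [[0,0,0],-1,0],
  [[0,0,0],-1,0],
  [[0,0,0],-1,0],
  [[0,0,0],-1,0],
  [[0,0,0],-1,0],
  [[0,0,0],-1,0],
  [[0,0,0],-1,0],
  [[0,0,0],-1,0],
  [[0,0,0],-1,0],
  [[0,0,0],-1,0],
  [[0,0,0],-0.1,0],
  [[0,0,0],0,-0.5],
  [[0,0,0],0,-1],
  [[0,0,0],0,-1],
  [[0,0,0],0,-1],
  [[0,0,0],0,-1],
])

```text
t: 12.22
eef_pos: [465.4, -109.9, 229.2]
tcp_rot: [3.131, 0.002, 1.395]
ft_force: [8.0, 3.7, 24.0]
opening: 0.273
grip_force: 43.0
```

```bash
python3 - <<'E'
from h import *
s=read_camera("side");st=env.state();g=st["eef_pos"]-[0,0,171]
w=read_camera("wrist")
c=proj(s,[g])[0].astype(int);print(c,st["eef_pos"],st["ft_force"],st["moment"],st["tcp_rot"])
a=cv2.resize(s["image"][max(c[1]-40,0):c[1]+40,c[0]-40:c[0]+40],(400,400),interpolation=cv2.INTER_CUBIC);
cv2.imwrite("pics/s5.png",np.hstack([a,cv2.resize(w["image"][150:300,:][:,180:330],(400,400),interpolation=cv2.INTER_CUBIC)])[:,:,::-1])
E
```

```text
[273 213] [ 465.32922654 -109.93333523  229.24132674] [ 8.38065541  3.9907657  24.41756035] [ 0.33240446 -1.73657571  0.11332143] [3.13138703e+00 1.62640410e-03 1.39514711e+00]
```

View pics/s5.png

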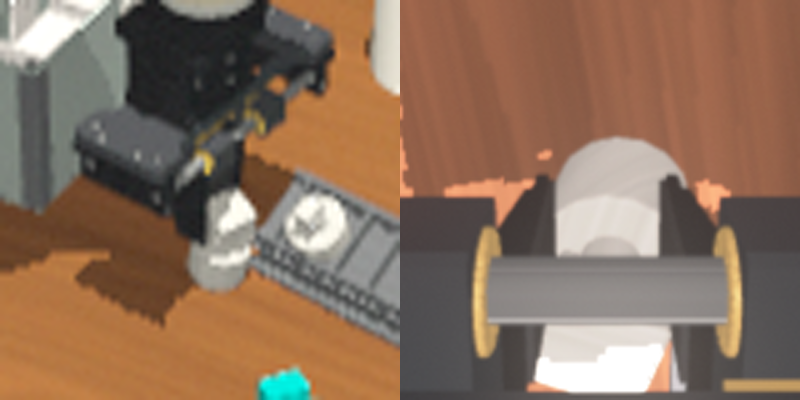

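Emit:
move_arm([
  [[0,0,0.05],0,-0.35],
  [[0,0,0.05],0,0],
  [[0,0,0],0,0.5],
  [[0,0,0],0,0.5],
  [[0,0,0.3],0,0.5],
  [[0,0,0.6],0,0.5],
  [[0,0,0.9],0,0.5],
  [[0,0,0.9],0,0.5],
  [[0,0,0.9],0,0.5],
  [[0,0,0],0,0.5],
  [[0,0,0],0,0.5],
])

```text
t: 13.23
eef_pos: [462.9, -109.5, 339.5]
tcp_rot: [3.139, 0.001, 1.395]
ft_force: [-0.2, -0.7, -0.3]
opening: 0.748
grip_force: 0.0
```

```bash
python3 - <<'E'
from h import *
cs={n:read_camera(n) for n in("side","top","wrist")}
st=env.state();print(st["eef_pos"],st["t"],st["tcp_rot"])
g=st["eef_pos"].copy()
for n,c in cs.items():
  e=proj(c,[[464,-110,33]])[0];print(n,"exp",e)
  for r in cut_out("weight_a_center",c)[:4]:
    m=r["region"];ys,xs=np.where(m);print(n,round(r["confidence"],2),np.round(r["at"]),m.sum(),xs.min(),xs.max(),ys.min(),ys.max())
w=cs["wrist"];e=proj(w,[[464,-110,50]])[0].astype(int)
gr=cv2.cvtColor(w["image"],cv2.COLOR_RGB2GRAY)
cv2.imwrite("pics/s6.png",np.hstack([cv2.resize(c["image"][int(p[1])-k:int(p[1])+k,int(p[0])-k:int(p[0])+k],(390,390),interpolation=cv2.INTER_CUBIC) for c,p,k in((w,e,75),(cs["side"],proj(cs["side"],[[464,-110,33]])[0],30))])[:,:,::-1]);print(e)
E
```

```text
[ 462.90585562 -109.51408982  337.34197147] 13.3833 [-3.13995035e+00 -3.15427529e-04  1.39469855e+00]
side exp [273.20632109 219.65680966]
side 0.57 [373. 264.] 289 359 384 255 271
side 0.54 [333. 235.] 187 327 341 227 244
side 0.3 [295. 222.] 85 291 301 214 223
top exp [282.35255402 213.62987209]
top 0.73 [368. 220.] 128 362 377 212 227
wrist exp [258.9797105  194.18891601]
wrist 0.54 [309.   9.] 1521 269 379 0 23
[259 197]
```

```bash
python3 - <<'E'
from h import *
for n,k in(("side",45),("top",25),("wrist",90)):
  c=read_camera(n);e=proj(c,[[464,-110,33]])[0];im=c["image"].astype(int);sat=im.max(2)-im.min(2)
  m=((sat<30)&(im.min(2)>110)).astype(np.uint8)
  nn,l,stt,cen=cv2.connectedComponentsWithStats(m)
  for i in range(1,nn):
    if stt[i,4]>15 and np.abs(cen[i]-e).max()<k: print(n,"exp",e.round(),stt[i],cen[i].round(1), onz(c,cen[i],40).round())
  if n=="wrist":
    g=im.min(2)*(sat<40); x0,y0=int(e[0])-66,int(e[1])-66
    sub=cv2.resize(g[y0:y0+132,x0:x0+132].astype(np.uint8),(44,44),interpolation=cv2.INTER_AREA)
    print(x0,y0);print("\n".join("".join(" .:-=+*#%@"[v//26] for v in r) for r in sub))
E
```

```text
side exp [273. 220.] [271 208  52  39 321] [284.7 224.5] [ 454. -157.   40.]
wrist exp [259. 194.] [ 249  176   88   72 2934] [286.2 212.8] [ 490. -134.   40.]
wrist exp [259. 194.] [ 137  249  241   48 5612] [266.2 265.3] [ 458. -191.   40.]
wrist exp [259. 194.] [170 251  18   1  18] [178.5 251. ] [ 365. -156.   40.]
192 128
                                            
                                            
                                            
                                            
                                            
                                            
                                            
                                            
                                            
                                            
                                            
                                            
                                            
                                            
                                            
                                            
                      -++++:                
      
[... 508 characters left out ...]
 @@@@@@@@@@#+*#######****
  .                  -*@@@@@@%#+*#######+-=#
 ...                    -*@@@##+=++*++**-::+
..:.                       ::##*++======::::
.::.                         ##+*****++=::::
.::.                         #*+===+***+::::
:::.                        .#*==**#***+::::
::::                        :#*+%@@@@%#+::::
::::                        :#*%@@@@@@@*::::
::::                        :#%%###@@@@%::::
::::                        :#@@##**%@@#::::
----........................-+#*++==+##+----
----------==================================
============================================
============================================
============================================
```

```bash
python3 - <<'E'
from h import *
c=read_camera("wrist");im=c["image"].astype(int);sat=im.max(2)-im.min(2)
x0,y0,x1,y1=240,168,284,224
sub=im.min(2)[y0:y1,x0:x1]*(sat[y0:y1,x0:x1]<40)
print("\n".join("".join(" .:-=+*#%@"[min(v//26,9)] for v in r) for r in sub))
for th in(215,235,245):
  m=np.zeros((384,512),np.uint8);m[y0:y1,x0:x1]=(sub>th);m[:,279:]=0
  n,l,s,ce=cv2.connectedComponentsWithStats(m);i=1+np.argmax(s[1:,4]);p=np.argwhere(l==i)[:,::-1].astype(np.float32)
  b=cv2.boxPoints(cv2.minAreaRect(p));W=np.array([onz(c,q,66)[:2] for q in b]);d=np.diff(W,axis=0)
  print(th,s[i],W.round(1).tolist(),W.mean(0),np.linalg.norm(d,axis=1).round(1),np.arctan2(d[:,1],d[:,0]).round(2))
print(onz(c,(262,184),32),)
E
```

```text
=++++++++=            
                   =+++********+++          
                  +++************++=        
                 ++****************++       
                ++*******####********++     
               +******####%#######****+     
              +****#######%#########***+    
             +****#######%%##########**++   
             ****########%#############*+=  
            +**###%#####%%##############*+  
            *##%%@@%####%#############%##*= 
           *#@@@@@@#***##############%%###+ 
           #@@@@@@@#******###########%%###*+
           %@@@@@@@*********#########%#####*
           @@@@@@@%*************#####%#####*
          %@@@@@@@#######**********#########
          @@@@@@@@##########*********#######
          @@@@@@@%####%%%%#####**********###
          @@@@@@@##%%%@@@@%##%%%##%#********
         %@@@@@@%#@@@@@@@@%%@@@@@@@@@%#*****
         %@@@@@@%%@@@@@@@@@@@@@@@@@@@@@@%#**
         %@@@@@@#@@@@@@@@@@@@@@@@@@@@@@@@@@%
         @@@@@@%#@@@@@@@@@@@@@@@@@@@@@@@@@@@
         %@@@@@%@@@@@@@@@@@@@@@@@@@@@@@@@@@@
         %@@@@@%@@@@@@@@@@@@@@@@@@@@@@@@@@
[... 860 characters left out ...]
                             @@@@@@@%#####
                                  @@@%*#####
                                       #####
                                       #####
215 [249 186  30  36 730] [[447.8, -116.8], [460.8, -91.7], [490.4, -107.3], [478.1, -133.0]] [ 469.28899352 -112.17664181] [28.2 33.5 28.5] [ 1.09 -0.48 -2.02]
235 [250 186  29  36 692] [[458.5, -93.1], [484.6, -97.7], [479.1, -132.2], [452.2, -127.4]] [ 468.60374764 -112.57991914] [26.5 34.9 27.4] [-0.18 -1.73  2.97]
245 [250 186  29  36 670] [[448.5, -116.6], [461.4, -91.9], [490.2, -107.3], [477.9, -132.6]] [ 469.4976791  -112.10405984] [27.8 32.7 28.1] [ 1.09 -0.49 -2.03]
[469.43434836 -99.78358149  32.        ]
```

```bash
python3 - <<'E'
from h import *
c=read_camera("wrist")
print("knob",onz(c,(263.5,207.5),66),"body",onz(c,(265.3,193.5),30))
# predicted outlines for upright weight at X
for X in([469,-109],[466,-110],[470,-111]):
  th=np.linspace(0,2*np.pi,60);b=proj(c,np.c_[X[0]+20*np.cos(th),X[1]+20*np.sin(th),32+0*th])
  b0=proj(c,np.c_[X[0]+20*np.cos(th),X[1]+20*np.sin(th),0*th])
  print(X,"bodytop",b.min(0)-[240,168],b.max(0)-[240,168],"foot",b0.min(0)-[240,168])
  for yaw in(-.45,-.35,):
    k=np.array([[14,13],[14,-13],[-14,-13],[-14,13]])@np.array([[np.cos(yaw),np.sin(yaw)],[-np.sin(yaw),np.cos(yaw)]])
    print(yaw,(proj(c,np.c_[k+X,[66]*4])-[240,168]).round(0).tolist())
E
```

```text
knob [ 467.55972371 -116.22137594   66.        ] body [ 471.20692189 -111.24059074   30.        ]
[469, -109] bodytop [4.51182762 5.95515174] [41.461894   42.00832032] foot [5.75541455 1.7403861 ]
-0.45 [[42.0, 23.0], [34.0, 48.0], [6.0, 41.0], [13.0, 15.0]]
-0.35 [[41.0, 22.0], [35.0, 47.0], [7.0, 43.0], [12.0, 17.0]]
[466, -110] bodytop [1.96359941 7.36029646] [38.864797   43.32583571] foot [3.45047162 3.01331064]
-0.45 [[39.0, 25.0], [31.0, 50.0], [3.0, 42.0], [10.0, 17.0]]
-0.35 [[38.0, 23.0], [33.0, 49.0], [4.0, 44.0], [9.0, 18.0]]
[470, -111] bodytop [5.76248456 7.62288949] [42.66127776 43.57244389] foot [6.88440563 3.25118549]
-0.45 [[43.0, 25.0], [35.0, 50.0], [7.0, 43.0], [15.0, 17.0]]
-0.35 [[42.0, 23.0], [37.0, 49.0], [8.0, 44.0], [13.0, 18.0]]
```

View pics/s6.png

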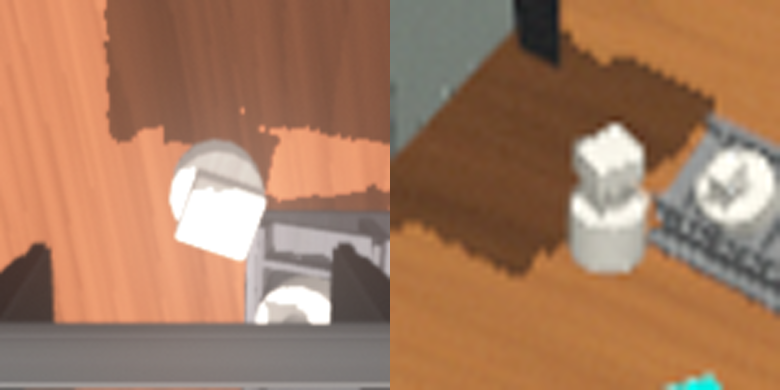

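The weight stands upright near (215,200), with its knob turned clockwise; the top-face corners are (197,180), (266,197), (243,262) and (176,236).

```bash
python3 - <<'E'
from h import *
c=read_camera("wrist")
for q in((197,180),(266,197),(243,262),(176,236)):print(onz(c,(184+q[0]/2.6,122+q[1]/2.6),66).round(1))
W=np.array([onz(c,(184+q[0]/2.6,122+q[1]/2.6),66)[:2] for q in((197,180),(266,197),(243,262),(176,236))])
d=np.roll(W,-1,0)-W;print(W.mean(0),np.linalg.norm(d,axis=1),np.arctan2(d[:,1],d[:,0]), env.state()["eef_pos"])
E
```

```text
[466.9 -99.8  66. ]
[ 490.8 -110.6   66. ]
[ 478.4 -134.    66. ]
[ 455.4 -119.5   66. ]
[ 472.86613691 -115.95393588] [26.23184701 26.48841559 27.19893864 22.79920008] [-0.42344167 -2.05526012  2.5795249   1.04535224] [ 463.17440852 -109.58002794  337.95808234]
```

Emit:
move_arm([
  [[0.15,-0.08,0],1,0.3],
  [[0.15,-0.09,0],1,0.3],
  [[0,0,0],1,0.3],
  [[0,0,0],1,0.3],
  [[0,0,0],1,0.3],
  [[0,0,0],1,0.3],
  [[0,0,0],1,0.3],
  [[0,0,0],1,0.3],
  [[0,0,0],1,0.3],
  [[0,0,0],1,0.3],
  [[0,0,0],1,0.3],
  [[0,0,0],1,0.3],
  [[0,0,0],1,0.3],
  [[0,0,0],1,0.3],
  [[0,0,-0.4],1,0.3],
  [[0,0,-0.8],0.6,0.3],
  [[0,0,-0.9],0,0.3],
  [[0,0,-0.9],0,0.3],
  [[0,0,-0.65],0,0.3],
  [[0,0,0],0,0.3],
])

```text
t: 15.5
eef_pos: [471.7, -114.5, 225.7]
tcp_rot: [-3.141, -0.005, 2.643]
ft_force: [-1.1, -0.1, 0.1]
opening: 0.653
grip_force: 0.0
```

Emit:
move_arm([
  [[0,0,0],0,-0.2],
  [[0,0,0],0,-0.35],
  [[0,0,0],0,-0.45],
  [[0,0,0],0,-0.6],
  [[0,0,0],0,-1],
  [[0,0,0],0,-1],
  [[0,0,0],0,-1],
])

```text
t: 16.08
eef_pos: [472.2, -114.7, 229.2]
tcp_rot: [3.141, 0.001, 2.643]
ft_force: [-1.0, -0.1, 5.3]
opening: 0.271
grip_force: 30.0
```

Emit:
move_arm([
  [[0,0,0.5],0,-1],
  [[-0.4,0.15,0],0,-1],
  [[-0.5,0.2,0],0,-1],
  [[-0.4,0.15,0],0,-1],
  [[0,0,-0.3],0,-1],
  [[0,0,-0.15],0,-1],
  [[0,0,-0.07],0,-1],
  [[0,0,0],0,-1],
  [[0,0,0],0,-0.3],
  [[0,0,0],0,0],
  [[0,0,0],0,0.4],
  [[0,0,0],0,0.6],
  [[0,0,0],0,0.6],
])

```text
t: 17.17
eef_pos: [433.4, -99.7, 227.9]
tcp_rot: [3.141, 0.0, 2.643]
ft_force: [-0.1, 0.1, -0.3]
opening: 0.566
grip_force: 0.0
```

Emit:
move_arm([
  [[0,0,0],-1,0.6],
  [[0,0,0],-1,0.6],
  [[0,0,0],-1,0.6],
  [[0,0,0],-1,0.6],
  [[0,0,0],-1,0.6],
  [[0,0,0],-1,0.6],
  [[0,0,0],-1,0.6],
  [[0,0,0],-1,0.6],
  [[0,0,0],-1,0.6],
  [[0,0,0],-1,0.6],
  [[0,0,0],-1,0.6],
  [[0,0,0],-1,0.6],
  [[0,0,0],-1,0.6],
  [[0,0,0],-1,0.6],
  [[0,0,0],-1,0.6],
  [[0,0,0],-1,0.6],
  [[0,0,0],-1,0.6],
  [[0,0,0],-1,0.6],
  [[0,0,0],-1,0.6],
  [[0,0,0],-0.6,0.4],
])

```text
t: 18.83
eef_pos: [433.3, -99.6, 228.0]
tcp_rot: [3.141, -0.0, 1.07]
ft_force: [-0.9, 0.1, -1.1]
opening: 0.767
grip_force: 0.0
```

Emit:
move_arm([
  [[0,0,0],0,0.1],
  [[0,0,0],0,-0.2],
  [[0,0,0],0,-0.35],
  [[0,0,0],0,-0.45],
  [[0,0,0],0,-0.6],
  [[0,0,0],0,-1],
  [[0,0,0],0,-1],
  [[0,0,0],0,-1],
])

```text
t: 19.5
eef_pos: [433.2, -99.7, 228.1]
tcp_rot: [3.141, -0.0, 1.075]
ft_force: [0.8, -0.3, -0.2]
opening: 0.292
grip_force: 30.0
```

Emit:
move_arm([
  [[0,0,0.5],0,-1],
  [[0,0,1],1,-1],
  [[0,0.3,1],1,-1],
  [[0,0.5,1],1,-1],
  [[0.5,0.9,1],1,-1],
  [[1,0.9,0.5],1,-1],
  [[1,0.9,0],1,-1],
  [[1,0.9,0],0.2,-1],
  [[0,0,0],0,-1],
  [[0,0,0],0,-1],
])

```text
t: 20.33
eef_pos: [537.2, 31.9, 375.6]
tcp_rot: [-3.14, -0.0, 1.573]
ft_force: [-1.4, 0.1, -4.4]
opening: 0.293
grip_force: 30.0
```

```bash
python3 - <<'E'
from h import *
from scipy.spatial.transform import Rotation as Ro
w=read_camera("wrist");st=env.state();print(st["eef_pos"],st["tcp_rot"],st["t"],st["opening"],ray(w,(256,192)))
s=read_camera("side")
for a in(-.42,-.2,0,.2,.42):
  q=Ro.from_euler('y',a).apply([[88,28,-16],[88,-28,-16],[32,-28,-16],[32,28,-16],[-88,28,-16],[-88,-28,-16]])+[591.3,71.8,72]
  print(a,"side",((proj(s,q)-[195,105])*3.7).round(0).astype(int).tolist(),"wr",proj(w,q).round(0).astype(int).tolist())
for c,x0,y0,x1,y1,f in((w,130,0,400,190,3),):
  g=cv2.cvtColor(c["image"],cv2.COLOR_RGB2GRAY)[y0:y1,x0:x1];g=cv2.resize(g,None,fx=1/2.5,fy=1/4,interpolation=cv2.INTER_AREA)
  print("\n".join("".join(" .:-=+*#%@"[v//26] for v in r) for r in g))
E
```

```text
[536.43091407  31.10028044 375.62854844] [-3.13923673e+00  9.74299001e-06  1.57212243e+00] 20.3833 0.2947210030861953 (array([536.77166044,  98.27446867, 355.05645537]), array([-0.00581641, -0.22028211, -0.97541887]))
-0.42 side [[206, 189], [255, 204], [230, 249], [180, 233], [122, 332], [172, 350]] wr [[408, 129], [401, 188], [342, 183], [346, 129], [242, 129], [242, 176]]
-0.2 side [[208, 204], [257, 219], [229, 256], [179, 240], [116, 323], [166, 341]] wr [[400, 130], [394, 184], [339, 182], [343, 129], [233, 129], [234, 178]]
0 side [[207, 219], [256, 235], [228, 263], [178, 247], [112, 311], [163, 329]] wr [[390, 130], [385, 181], [335, 181], [338, 129], [227, 129], [228, 181]]
0.2 side [[205, 236], [254, 251], [226, 270], [176, 254], [110, 297], [162, 314]] wr [[379, 130], [374, 178], [330, 180], [333, 129], [223, 129], [225, 184]]
0.42 side [[201, 255], [249, 270], [223, 278], [174, 262], [111, 278], [162, 296]] wr [[365, 130], [361, 176], [324, 179], [327, 129], [223, 129], [225, 187]]
==========================+**************************************************************+
[... 4441 characters left out ...]
%%%%%%%%%%%%%%%%%%%*#%%%%%%%%%%%%%%%%#**%@@#++
***+**+***++*********==========********%#%%%%%%%%%%%%%%%%%%%%%%%%%%%%%%%%%%%%%%%%*#%%%%%%%%%%%%%%%%**#@@@#++
*******+***++*****+**+=========********#%#################%%%%%%%%%%%%%%%%%%%%%%#*#%################*#@@@*++
****+**+***++*****+#@#=========***********#################******************************################+++
****+**+***++*****+#@#=========++++*******************************#############*************************+===
*****+*+***++*****+*@#========----=************************************##***************************+-----==
*****+*+***++*****+*@%======------=************************************##***************************+-------
```

Emit:
move_arm([
  [[-0.09,0.7,0],0,-1],
  [[-0.09,0.68,0],0,-1],
  [[0,0,-0.7],0,-1],
  [[0,0,-0.8],0,-1],
  [[0,0,-0.7],0,-1],
  [[0,0,-0.5],0,-1],
  [[0,0,-0.2],0,-1],
  [[0,0,0],0,-1],
  [[0,0,0],0,-1],
])

```text
t: 21.18
eef_pos: [531.3, 71.4, 290.1]
tcp_rot: [3.142, 0.0, 1.57]
ft_force: [-0.0, 0.7, -3.3]
opening: 0.292
grip_force: 30.0
```

```bash
cat > asc.py <<'E'
from h import *
def asc(c,x0,y0,x1,y1,fx,fy):
  g=cv2.cvtColor(c["image"],cv2.COLOR_RGB2GRAY)[y0:y1,x0:x1];g=cv2.resize(g,None,fx=1/fx,fy=1/fy,interpolation=cv2.INTER_AREA)
  print("\n".join("".join(" .:-=+*#%@"[v//26] for v in r) for r in g))
E
python3 - <<'E'
from asc import *
from scipy.spatial.transform import Rotation as Ro
w=read_camera("wrist");st=env.state();print(st["eef_pos"],st["ft_force"])
g=st["eef_pos"]-[0,0,228]
q=[[591.3+a,71.8+b,56] for a,b in((-88,28),(-88,-28),(-32,28),(-32,-28))]
print("pocket pred",proj(w,q).round(0).tolist())
th=np.linspace(0,6.28,60);b=proj(w,np.c_[g[0]+20*np.cos(th),g[1]+20*np.sin(th),g[2]+32+0*th]);print("body",b.min(0),b.max(0))
asc(w,170,100,350,215,1.5,3)
E
```

```text
[531.36093913  71.57910519 290.47427725] [-0.83067893  0.56008638 -4.37980557]
pocket pred [[223.0, 180.0], [225.0, 245.0], [293.0, 179.0], [291.0, 244.0]]
body [228.65630941 201.67000911] [286.88820724 256.57701279]
========================================================================================================================
========================================================================================================================
========================================================================================================================
========================================================================================================================
========================================================================================================================
========================================================================================================================
========================================================================================================================
====================================
[... 3014 characters left out ...]
***********#%#*%%%%%%%##********************#%%%%%%%%##%%%%%%%%%%%%%%%%%%%%%%%%%%%%%%%%%%%%%%%%
===================+****************#%#*#%%%%%*************************#%%%%%%##%%%%%%%%%%%%%%%%%%%%%%%%%%%%%%%%%%%%%%%%
===================+****************#%#*#%%%#********###########*********#%%%%##%%%%%%%%%%%%%%%%%%%%%%%%%%%%%%%%%%%%%%%%
===================+****************#%#*#%%#*****################%###*****#%%%##%%%%%%%%%%%%%%%%%%%%%%%%%%%%%%%%%%%%%%%%
===================+****************#%%*#%#***#########################****%%%##%%%%%%%%%%%%%%%%%%%%%%%%%%%%%%%%%%%%%%%%
===================+****************#%%*##**#############################**#%%*#%%%%%%%%%%%%%%%%%%%%%%%%%%%%%%%%%%%%%%%%
```

Emit:
move_arm([
  [[-0.02,0.11,-0.15],0,-1],
  [[0,0,-0.2],0,-1],
  [[0,0,-0.15],0,-1],
  [[0,0,-0.1],0,-1],
  [[0,0,0],0,-1],
  [[0,0,0],0,-1],
])

```text
t: 21.73
eef_pos: [530.7, 75.3, 271.4]
tcp_rot: [-3.141, 0.0, 1.571]
ft_force: [0.0, -0.3, -3.7]
opening: 0.29
grip_force: 30.0
```

```bash
python3 - <<'E'
from asc import *
w=read_camera("wrist");st=env.state();print(st["eef_pos"],st["ft_force"])
asc(w,200,120,320,215,1.2,2.4)
E
```

```text
[530.7724893   75.29529754 271.53568672] [-0.07517802  0.20579553 -4.22750948]
====================================================================================================
====================================================================================================
====================================================================================================
====================================================================================================
====================================================================================================
====================================================================================================
====================================================================================================
+++++++++++++++++++++++++++=========================================================================
#############################################################################*++====================
####%#%##%%%%%%%%%%%%%%%%%%%%%%%%%%%%%%%%%%%%%%%%%%%%%%%%%%%%%%%%%%%%%%%%%%%##**********************
###########
[... 2318 characters left out ...]
************#%%%*#%%%%%%%%#*******************************#%%%%%%%%%%%*#%%%%%%%%%%%%%%%%%%%%%%
******************#%%%##%%%%%%%#************########*************#%%%%%%%%%%*#%%%%%%%%%%%%%%%%%%%%%%
******************#%%%##%%%%%#*******###%###%%%########%%###*******#%%%%%%%#*#%%%%%%%%%%%%%%%%%%%%%%
******************#%%%#*%%%%#******###%%%####%#########%%%%%##******#%%%%%%#*#%%%%%%%%%%%%%%%%%%%%%%
******************#%%%#*%%%%****######%%%####%#########%%%%%#####***#%%%%%%#*#%%%%%%%%%%%%%%%%%%%%%%
******************#%%%#*%%%#**########%%%####%#########%%%%%######***#%%%%%#*#%%%%%%%%%%%%%%%%%%%%%%
*******************%%%#*%%#**##########%%##############%%%%########*+*#%%%%#*#%%%%%%%%%%%%%%%%%%%%%%
```

Emit:
move_arm([
  [[0.02,0.03,-0.06],0,-1],
  [[0,0,0],0,-1],
  [[0,0,0],0,-1],
])

```text
t: 22.03
eef_pos: [531.4, 76.2, 269.8]
tcp_rot: [3.141, 0.0, 1.571]
ft_force: [-0.5, -0.7, -3.5]
opening: 0.293
grip_force: 30.0
```

Emit:
move_arm([
  [[0,0,-0.06],0,-1],
  [[0,0,0],0,-1],
  [[0,0,0],0,-1],
])

```text
t: 22.28
eef_pos: [531.5, 76.2, 268.2]
tcp_rot: [3.141, 0.0, 1.571]
ft_force: [1.1, 0.4, -1.3]
opening: 0.293
grip_force: 30.0
```

Emit:
move_arm([
  [[0,0,0],0,-0.3],
  [[0,0,0],0,-0.1],
  [[0,0,0],0,0],
  [[0,0,0],0,0],
  [[0,0,0.2],0,0],
  [[0,0,0.5],0,0],
  [[0,0,1],0,0],
  [[0,0,1],0,0],
  [[0,0,1],0,0],
  [[0,0,0.5],0,0],
  [[0,0,0],0,0],
])

```text
t: 23.2
eef_pos: [531.3, 76.3, 397.9]
tcp_rot: [3.135, -0.0, 1.571]
ft_force: [0.1, -0.6, -0.4]
opening: 0.502
grip_force: 0.0
```

```bash
python3 - <<'E'
from asc import *
from scipy.spatial.transform import Rotation as Ro
w=read_camera("wrist");st=env.state();print(st["eef_pos"],st["ft_force"])
for a in(-.42,-.2,0):
  q=Ro.from_euler('y',a).apply([[-60+dx,dy,36] for dx,dy in((-14,13),(14,13),(14,-13),(-14,-13))])+[591.3,74.5,72]
  print(a,proj(w,q).round(0).tolist())
asc(w,180,100,330,256,1.5,3)
E
```

```text
[531.10349309  76.22494169 395.73233269] [-0.08882697  0.0160423  -0.5669152 ]
-0.42 [[236.0, 181.0], [259.0, 182.0], [259.0, 205.0], [237.0, 203.0]]
-0.2 [[237.0, 184.0], [263.0, 185.0], [263.0, 208.0], [238.0, 207.0]]
0 [[242.0, 187.0], [269.0, 186.0], [269.0, 211.0], [242.0, 211.0]]
====================================================================================================
====================================================================================================
====================================================================================================
====================================================================================================
====================================================================================================
====================================================================================================
====================================================================================================
====================================================================================================
=====
[... 3738 characters left out ...]
**#@*-::::::::::::::::=++++++++++++++++++++++++++++++++++++++++++++++=----------------==++++++
++==+*+*=-::::::::::::::::::=======++++++++++++++++++++++++++++++++++++++++=------------------==++++
++++++=-::::::::::::::::::::========+===+++++++++++++++++++++++++++++++++++=--------------------=+++
======::::::::::::::::::::::-===============================================----------------------==
------------------------------------------------=-==================================================
====================================================================================================
====================================================================================================
```

Emit:
move_arm([
  [[-0.16,-0.88,0],0.8,0],
  [[-0.16,-0.88,0],1,0],
  [[-0.16,-0.88,0],1,0],
  [[-0.16,-0.88,0],1,0],
  [[-0.16,-0.88,0],1,0],
  [[-0.16,-0.88,0],1,0],
  [[-0.16,-0.88,0],1,0],
  [[-0.16,-0.88,0],1,0],
  [[-0.16,-0.88,0],1,0],
  [[-0.16,-0.88,0],1,0],
  [[-0.16,-0.88,0],1,0],
  [[-0.16,-0.88,0],1,0],
  [[-0.16,-0.88,0],1,0],
  [[-0.16,-0.88,0],1,0],
  [[-0.16,-0.88,0],1,0],
  [[0,0,-0.5],1,0],
  [[0,0,-0.8],1,0],
  [[0,0,-0.8],0.6,0],
  [[0,0,-0.5],0,0],
  [[0,0,0],0,0],
])

```text
t: 24.92
eef_pos: [458.6, -319.4, 311.9]
tcp_rot: [3.138, -0.006, 2.963]
ft_force: [-0.9, 0.3, 0.2]
opening: 0.501
grip_force: 0.0
```

```bash
python3 - <<'E'
from asc import *
w=read_camera("wrist");st=env.state();print(st["eef_pos"],st["tcp_rot"],st["t"])
n=np.array([-.48*.984,.48*.18,.88]);ex=np.array([.88*.984,-.88*.18,.48]);ey=np.array([.18,.984,0])
for X in([454,-320,77],[460,-321,77]):
  X=np.array(X,float);print(X,proj(w,[X+9*n+a*14*ex+b*13*ey for a,b in((-1,-1),(-1,1),(1,1),(1,-1))]).round(0).tolist())
asc(w,200,140,320,260,1.2,2.4)
E
```

```text
[ 459.0336669  -319.63459106  313.87143596] [ 3.13910583 -0.00401605  2.96242215] 24.9667
[ 454. -320.   77.] [[238.0, 190.0], [270.0, 190.0], [270.0, 224.0], [237.0, 224.0]]
[ 460. -321.   77.] [[238.0, 197.0], [270.0, 197.0], [270.0, 231.0], [237.0, 231.0]]
+++++++****************+++++++++++++++++++++++++++++++++++++++++++++++++++++++++++++++++************
************+++++++++++++++++++++++++++++++++++++++++++++++++++++++++++*****************************
*++++++++++++++++++++++++++++++++++++++++++++++++++++++****+****************************************
++++++++++++++++++++++++++++++++++++++++++++********************************************************
+++++++++++++++++++++++++++++++++******************************************************************+
+++++++++++++++++++++********************************************************************+++++++++++
+++++++++++++++++**************************************************************+++++++++++++++++++++
++++++*****************************************************************+++++++++++++++++++++++++++++
********************************
[... 3509 characters left out ...]
:::::::::::::----------====================================-------------::::::::::::..........
-----------------------------------------------------------------------------------------:::::::::::
===========================++++=====----------------------------------------------------------------
*************++++++++++++++*****+=================================----------------------------------
*******************************+==========================================-=------------------------
#########################**++++=====================================================================
#########################*+=========================================================================
```

Emit:
move_arm([
  [[-0.15,0,-0.7],0,0],
  [[0,0,-0.7],0,0],
  [[0,0,-0.62],0,0],
  [[0,0,0],0,0],
  [[0,0,0],0,-0.3],
  [[0,0,0],0,-0.45],
  [[0,0,0],0,-1],
  [[0,0,0],0,-1],
  [[0,0,0],0,-1],
  [[0,0,0],0,-1],
])

```text
t: 25.8
eef_pos: [454.9, -319.8, 256.5]
tcp_rot: [-3.141, 0.001, 2.963]
ft_force: [-1.2, 0.8, 7.2]
opening: 0.27
grip_force: 30.0
```

Emit:
move_arm([
  [[-0.12,0.02,0.22],0,-1],
  [[-0.24,0.04,0.44],0,-1],
  [[-0.24,0.04,0.44],0,-1],
  [[0,0,0.9],0,-1],
  [[0,0,0.5],0,-1],
  [[0,0.5,0.5],0,-1],
  [[-0.1,0.9,0],0,-1],
  [[-0.1,0.9,0],0,-1],
  [[-0.1,0.9,0],0,-1],
  [[-0.1,0.9,0],0,-1],
  [[-0.1,0.9,0],0,-1],
  [[-0.1,0.9,0],0,-1],
  [[-0.1,0.9,0],0,-1],
  [[-0.1,0.9,-0.5],0,-1],
  [[0,0.2,-0.9],0,-1],
  [[0,0,-0.9],0,-1],
  [[0,0,-0.7],0,-1],
  [[0,0,-0.3],0,-1],
  [[0,0,0],0,-1],
  [[0,0,0],0,-1],
])

```text
t: 27.47
eef_pos: [412.7, -79.8, 246.5]
tcp_rot: [3.141, -0.001, 2.963]
ft_force: [-0.2, -0.8, -3.3]
opening: 0.273
grip_force: 30.0
```

Contact is expected around 233.

Emit:
move_arm([
  [[0,0,-0.25],0,-1],
  [[0,0,-0.12],0,-1],
  [[0,0,0],0,-1],
])

```text
t: 27.72
eef_pos: [412.7, -79.9, 235.2]
tcp_rot: [3.142, 0.0, 2.963]
ft_force: [0.1, -0.7, -4.1]
opening: 0.274
grip_force: 30.0
```

Emit:
move_arm([
  [[0,0,-0.07],0,-1],
  [[0,0,0],0,-1],
])

```text
t: 27.88
eef_pos: [412.8, -79.8, 233.2]
tcp_rot: [3.142, 0.0, 2.963]
ft_force: [-0.6, 0.1, -2.4]
opening: 0.269
grip_force: 30.0
```

Emit:
move_arm([
  [[0,0,-0.07],0,-1],
  [[0,0,0],0,-1],
])

```text
t: 28.05
eef_pos: [412.9, -79.8, 232.0]
tcp_rot: [-3.141, 0.002, 2.963]
ft_force: [-2.0, 1.9, 18.3]
opening: 0.273
grip_force: 30.0
```

Emit:
move_arm([
  [[0.2,-0.04,0.02],0,-1],
  [[0.2,-0.04,0],0,-1],
  [[0.2,-0.04,0],0,-1],
  [[0.2,-0.04,-0.05],0,-1],
  [[0.15,-0.03,-0.05],0,-1],
  [[0,0,0],0,-1],
  [[0,0,0],0,-0.35],
  [[0,0,0],0,-0.1],
  [[0,0,0],0,0.5],
  [[0,0,0],0,1],
  [[0,0,0],0,1],
  [[0,0,0],0,1],
  [[0,0,0],0,1],
])

```text
t: 29.13
eef_pos: [441.3, -85.5, 228.7]
tcp_rot: [3.141, 0.0, 2.963]
ft_force: [0.2, -0.6, -0.1]
opening: 0.689
grip_force: 0.0
```

```bash
python3 - <<'E'
from asc import *
w=read_camera("wrist");st=env.state();print(st["eef_pos"],st["tcp_rot"],st["t"],st["ft_force"],st["opening"])
n=np.array([0,0,1.]);ex=np.array([.984,-.18,0]);ey=np.array([.18,.984,0])
g=st["eef_pos"]*[1,1,0]
for o in(-8,0,8):
  print(o,proj(w,[g+66*n+(a*14+o)*ex+b*13*ey for a,b in((-1,-1),(-1,1),(1,1),(1,-1))]).round(0).tolist())
th=np.linspace(0,6.28,60);b=proj(w,np.c_[g[0]+20*np.cos(th),g[1]+20*np.sin(th),32+0*th]);print("body",b.min(0),b.max(0))
asc(w,200,170,320,270,1.2,2.4)
E
```

```text
[441.29029227 -85.50572282 228.68147242] [3.14151166e+00 3.80161798e-05 2.96275089e+00] 29.1833 [ 0.04971866 -0.22904935  0.043648  ] 0.7292690763998635
-8 [[232.0, 213.0], [280.0, 213.0], [279.0, 260.0], [233.0, 260.0]]
0 [[233.0, 227.0], [279.0, 227.0], [278.0, 272.0], [234.0, 272.0]]
8 [[233.0, 240.0], [279.0, 240.0], [278.0, 285.0], [234.0, 285.0]]
body [227.32786721 200.8876409 ] [285.23936193 255.55544016]
++++++++++++++++++++++++********************************************************++++****************
+++++++++++++***************************************************************************************
++**************************************************************************************************
****************************************************************************************************
****************************************************************************************************
****************************************************************************************************
******************************************************************************
[... 2857 characters left out ...]
##############*+==============================================================================
#####################*==============================================================================
#################**+++==============================================================================
###########*========================================================================================
###########*========================================================================================
#######*****+=======================================================================================
##*++++++++++=============+++=++++++++++++++++++++=+++++++=+========================================
```

Emit:
move_arm([
  [[0,0,0.35],0,1],
  [[0,0,0],-1,1],
  [[0,0,0],-1,1],
  [[0,0,0],-1,1],
  [[0,0,0],-1,1],
  [[0,0,0],-1,1],
  [[0,0,0],-1,1],
  [[0,0,0],-1,1],
  [[0,0,0],-1,1],
  [[0,0,0],-1,1],
  [[0,0,0],-1,1],
  [[0,0,0],-1,1],
  [[0,0,0],-1,1],
  [[0,0,0],-1,1],
  [[0,0,0],-1,1],
  [[0,0,0],-1,1],
  [[0,0,0],-1,1],
  [[0,0,0],-1,1],
  [[0,0,0],-1,1],
  [[0,0,0],-1,0.7],
])

```text
t: 30.85
eef_pos: [441.3, -85.5, 239.2]
tcp_rot: [3.142, 0.0, 1.439]
ft_force: [0.6, 0.6, -0.1]
opening: 0.968
grip_force: 0.0
```

Emit:
move_arm([
  [[0,0,-0.35],-0.63,0.4],
  [[0,0,0],0,0.1],
  [[0,0,0],0,-0.2],
  [[0,0,0],0,-0.35],
  [[0,0,0],0,-0.45],
  [[0,0,0],0,-1],
  [[0,0,0],0,-1],
  [[0,0,0],0,-1],
  [[0,0,0],0,-1],
])

```text
t: 31.6
eef_pos: [441.3, -85.5, 228.8]
tcp_rot: [3.141, 0.0, 1.393]
ft_force: [0.5, -0.7, -1.4]
opening: 0.357
grip_force: 0.0
```

Emit:
move_arm([
  [[0,0,0],0,-1],
  [[0,0,0],0,-1],
  [[0,0,0],0,-1],
])

```text
t: 31.85
eef_pos: [441.2, -85.5, 228.7]
tcp_rot: [-3.141, -0.0, 1.392]
ft_force: [-0.2, 0.1, 1.5]
opening: 0.289
grip_force: 30.0
```

Emit:
move_arm([
  [[0,0,0.5],0,-1],
  [[0,0,1],0,-1],
  [[0,0,1],0,-1],
  [[0,0,1],0.24,-1],
  [[0.5,0.5,1],1,-1],
  [[0.9,0.7,0.4],1,-1],
  [[0.9,0.7,0],0,-1],
  [[0.9,0.7,0],0,-1],
  [[0.9,0.7,0],0,-1],
  [[0.9,0.7,0],0,-1],
  [[0.9,0.7,0],0,-1],
  [[0.9,0.66,0],0,-1],
  [[0.23,0,0],0,-1],
  [[0,0,0],0,-1],
  [[0,0,0],0,-1],
])

```text
t: 33.1
eef_pos: [651.9, 75.3, 374.6]
tcp_rot: [-3.139, 0.0, 1.572]
ft_force: [-0.5, -0.6, -4.0]
opening: 0.292
grip_force: 30.0
```

```bash
python3 - <<'E'
from asc import *
from scipy.spatial.transform import Rotation as Ro
w=read_camera("wrist");st=env.state();print(st["eef_pos"],st["tcp_rot"],st["t"],st["ft_force"],st["opening"])
for a in(-.42,-.3):
  q=Ro.from_euler('y',a).apply([[60+dx,dy,-16] for dx,dy in((-28,28),(28,28),(28,-28),(-28,-28))])+[591.3,74.5,72]
  print(a,proj(w,q).round(0).tolist())
asc(w,160,90,340,215,1.6,3.2)
E
```

```text
[651.54582447  74.93003959 374.97582579] [-3.13973903e+00  1.58495544e-04  1.57141943e+00] 33.15 [ 0.32756123  0.35285501 -3.79877815] 0.2915054887822783
-0.42 [[235.0, 169.0], [285.0, 172.0], [284.0, 227.0], [236.0, 219.0]]
-0.3 [[235.0, 168.0], [286.0, 171.0], [285.0, 223.0], [235.0, 218.0]]
================================================================================================================
================================================================================================================
================================================================================================================
================================================================================================================
================================================================================================================
================================================================================================================
================================================================================================================
==============
[... 2901 characters left out ...]
#+++++========+*******
@@@@@@@%#%%##%@@@@@%%%@@@@@@@@@@@@@@@@@@@@@@@@@@@%##*******************#%%%%%%###%@@@@@@@@#++++++=======+*******
@@@@@@%###%@@@@@@@@%%%@@@@@@@@@@@@@@@@@@@@@@@@@@@#********#####**********%@@@%##%@@@@@@@@@*+++++++=====+********
@@@@%########%%@@@@%%%@@@@@@@@@@@@@@@@@@@@@@@@@%#***##%%%%%%%%%######****#@@@@@%%@@@@@@@@@*+++++++=====+**+*****
@@@@@@@@@@@@%%%%@@@%%%@@@@@@%%%%@@@@@@@@@@@@@@%**###%%%%%%%%%#####%%%###***@@@@%%@@@@@@@@@*++++++++====+********
##########%%%%@@@@%####%%%%%%%%%%%%%%%%%%@@@@@###%%%%%%%#%%%######%%######*#@@@%%########*++++++++++===+********
************************##################%@@###%%%%%%%%##%%######%%#######*%@@%%#*******+=++++++++++==+*+******
```

Emit:
move_arm([
  [[0.02,0.02,-0.6],0,-1],
  [[0,0,-0.7],0,-1],
  [[0,0,-0.5],0,-1],
  [[0,0,-0.2],0,-1],
  [[0,0,-0.1],0,-1],
  [[0,0,-0.1],0,-1],
  [[0,0,-0.1],0,-1],
  [[0,0,0],0,-1],
])

```text
t: 33.82
eef_pos: [652.7, 75.8, 307.0]
tcp_rot: [3.141, 0.0, 1.571]
ft_force: [0.4, -0.3, -4.0]
opening: 0.294
grip_force: 30.0
```

Emit:
move_arm([
  [[0,0,-0.1],0,-1],
  [[0,0,-0.1],0,-1],
  [[0,0,-0.1],0,-1],
  [[0,0,0],0,-1],
])

```text
t: 34.15
eef_pos: [652.9, 75.9, 297.6]
tcp_rot: [3.141, 0.0, 1.572]
ft_force: [0.6, -0.8, -0.4]
opening: 0.293
grip_force: 30.0
```

Emit:
move_arm([
  [[0,0,-0.1],0,-1],
  [[0,0,-0.1],0,-1],
  [[0,0,-0.1],0,-1],
  [[0,0,0],0,-1],
])

```text
t: 34.48
eef_pos: [652.6, 75.9, 287.8]
tcp_rot: [-3.14, 0.0, 1.572]
ft_force: [-1.5, -0.3, -2.3]
opening: 0.293
grip_force: 30.0
```

Emit:
move_arm([
  [[-0.02,0,-0.1],0,-1],
  [[0,0,-0.1],0,-1],
  [[0,0,0],0,-1],
])

```text
t: 34.73
eef_pos: [651.9, 75.9, 281.9]
tcp_rot: [-3.14, 0.0, 1.572]
ft_force: [-2.3, 0.5, -1.9]
opening: 0.292
grip_force: 30.0
```

Emit:
move_arm([
  [[-0.02,0,-0.1],0,-1],
  [[0,0,-0.1],0,-1],
  [[0,0,0],0,-1],
])

```text
t: 34.98
eef_pos: [651.4, 75.9, 276.1]
tcp_rot: [-3.141, 0.0, 1.572]
ft_force: [-1.9, 0.5, -1.6]
opening: 0.291
grip_force: 30.0
```

Emit:
move_arm([
  [[0,0,-0.1],0,-1],
  [[0,0,-0.08],0,-1],
  [[0,0,0],0,-1],
])

```text
t: 35.23
eef_pos: [651.6, 75.9, 270.8]
tcp_rot: [-3.141, -0.0, 1.572]
ft_force: [-1.7, 0.4, -1.3]
opening: 0.295
grip_force: 30.0
```

```bash
python3 - <<'E'
from asc import *
from scipy.spatial.transform import Rotation as Ro
w=read_camera("wrist");st=env.state();print(st["eef_pos"],st["t"],st["ft_force"],st["opening"])
for a in(-.2,0):
  q=Ro.from_euler('y',a).apply([[-60+dx,dy,36] for dx,dy in((-14,13),(14,13),(14,-13),(-14,-13))]+[[60+dx,dy,-16] for dx,dy in((-28,28),(28,28),(28,-28),(-28,-28))])+[591.3,75.5,72]
  print(a,proj(w,q).round(0).tolist())
asc(w,20,130,340,262,2.4,4.8)
E
```

```text
[651.70349638  75.91726198 270.95985037] 35.2833 [-1.36841465  0.76073483 -0.68480805] 0.2940424225175968
-0.2 [[30.0, 221.0], [68.0, 224.0], [75.0, 264.0], [38.0, 260.0], [221.0, 187.0], [301.0, 190.0], [298.0, 267.0], [224.0, 259.0]]
0 [[17.0, 230.0], [67.0, 230.0], [75.0, 272.0], [27.0, 272.0], [219.0, 185.0], [295.0, 185.0], [293.0, 256.0], [221.0, 256.0]]
=====================================================================================================================================
=====================================================================================================================================
######*+++++++++++++++++++++++++++++++++++++++++++++++++++++++++++++++++++++++++++++++********************************************+==
#######++*****************************************************************************#############################################**
********+++==-------=+**************************************#*************************************************#***#***************+==
:::------------=++*****************************************#%##****
[... 2314 characters left out ...]
######-:::::::=++-::::::::::::
.............=%@%%%%#*++++++#@@@@@@@@#*##%#+-::::::--------------------------=*++-::::::-*##################*-:::::::+++=::::::::::::
:-------------=++++++========++++++++=====-::::------------------------------**===-------====================--------==+*-:::::::::::
==========================================::::::-----------------------------*+========================================+*-:::::::::::
==========================================-:::::::---------------------------*+========================================+*=:::::::::::
==========================================-::::::::::-----------------------=*+========================================+#=:::::::::::
```

Emit:
move_arm([
  [[0,0,-0.06],0,-1],
  [[0,0,0],0,-1],
  [[0,0,0],0,-1],
])

```text
t: 35.53
eef_pos: [651.6, 75.9, 269.6]
tcp_rot: [3.142, 0.0, 1.572]
ft_force: [-4.4, 0.5, 2.5]
opening: 0.292
grip_force: 30.0
```

Emit:
move_arm([
  [[0,0,-0.06],0,-1],
  [[0,0,0],0,-1],
  [[0,0,0],0,-1],
])

```text
t: 35.78
eef_pos: [651.4, 75.9, 268.1]
tcp_rot: [-3.141, 0.0, 1.572]
ft_force: [-5.1, 0.2, 6.4]
opening: 0.293
grip_force: 30.0
```

Emit:
move_arm([
  [[0,0,0.03],0,-1],
  [[0,0,0],0,-0.3],
  [[0,0,0],0,-0.1],
  [[0,0,0],0,0],
  [[0,0,0],0,0],
  [[0,0,0.2],0,0],
  [[0,0,0.5],0,0],
  [[0,0,1],0,0],
  [[0,0,1],0,0],
  [[0,0,1],0,0],
  [[0,0,1],0,0],
  [[-1,-0.3,0],0,0],
  [[-1,-0.3,0],0,0],
  [[0,0,0],0,0],
  [[0,0,0],0,0],
])

```text
t: 37.03
eef_pos: [590.7, 57.6, 410.8]
tcp_rot: [3.14, 0.0, 1.571]
ft_force: [0.5, -1.0, 0.1]
opening: 0.504
grip_force: 0.0
```

```bash
python3 - <<'E'
from asc import *
from scipy.spatial.transform import Rotation as Ro
w=read_camera("wrist");s=read_camera("side");st=env.state();print(st["eef_pos"],st["t"])
for a in(-.15,0,.15):
  R=Ro.from_euler('y',a)
  o=[np.array(R.apply([[sx*60+dx,dy,36] for dx,dy in((-14,13),(14,13),(14,-13),(-14,-13))])+[591.3,75.5,72]) for sx in(-1,1)]
  print(a,[proj(w,q).round(0).astype(int).tolist() for q in o],[proj(s,q.mean(0)).round(1).tolist() for q in o])
print([(np.round(r["at"]).tolist(),round(r["confidence"],2)) for r in search_frame("weight_a_center",w)[:4]])
asc(w,150,120,360,262,1.8,3.6)
E
```

```text
[592.04454163  57.93604981 410.15276438] 37.1333
-0.15 [[[185, 164], [210, 165], [211, 189], [187, 188]], [[297, 166], [325, 167], [323, 192], [296, 191]]] [[[234.3, 177.6]], [[251.7, 156.7]]]
0 [[[187, 166], [214, 166], [215, 190], [188, 190]], [[302, 166], [328, 166], [327, 190], [301, 190]]] [[[235.0, 174.7]], [[252.6, 157.9]]]
0.15 [[[190, 167], [218, 166], [219, 191], [192, 192]], [[305, 165], [330, 164], [328, 188], [304, 188]]] [[[235.8, 171.7]], [[253.3, 159.4]]]
[([311.0, 170.0], 0.58)]
======+****************************+++++++++++++++++++++++++**++++++++++++++++++++++++*****************************++
----------------+******************************************#%#***************************************++++==----------
----------------+******************************************#%#******************************************=------------
-----------==+++*******************************************#%#******************************************+====--------
============***********************************************#%#**********************************************+========
=========
[... 3302 characters left out ...]
::::::++++++=***=:::::::::::::::-+**************************************=----:-:::::::::-=***=+++++=::::::::::
::::::::::::=*++++++*+-::::::::::::::::-+**************************************=---::::::::::::::-++++++++*-:::::::::
:::::::::::-**++=-----------------------=========================================------------------=====++*+:::::::::
:::::::::::=**+==========================================================================================+**-::::::::
:::::::::::+*++==========================================================================================+**=::::::::
:::::::::::*#+===========================================================================================+*#+::::::::
```

Emit:
move_arm([
  [[0,0,1],0,-1],
  [[0.4,0.2,1],0,-1],
  [[0.5,0.9,0],0,-1],
  [[0,0.9,0],0,-1],
  [[0,0.9,0],0,-1],
  [[0,0.9,0],0,-1],
  [[0,0.8,0],0,-1],
  [[0,0,-0.5],0,-1],
  [[0,0,-1],0,-1],
  [[0,0,-0.8],0,-1],
  [[0,0,-0.2],0,-1],
  [[0,0,0],0,-1],
  [[0,0,0],0,-1],
])

```text
t: 38.27
eef_pos: [619.3, 196.0, 395.2]
tcp_rot: [3.141, -0.0, 1.572]
ft_force: [0.6, -0.3, 0.0]
opening: 0.009
grip_force: 0.0
```

Emit:
move_arm([
  [[0,-0.3,0],0,-1],
  [[0,-0.25,0],0,-1],
  [[0,-0.25,0],0,-1],
  [[0,-0.25,0],0,-1],
  [[0,-0.25,0],0,-1],
  [[0,-0.25,0],0,-1],
  [[0,0,0],0,-1],
])

```text
t: 38.85
eef_pos: [618.6, 147.8, 394.8]
tcp_rot: [3.141, 0.0, 1.57]
ft_force: [-0.8, 0.3, -0.3]
opening: 0.004
grip_force: 0.0
```

Emit:
move_arm([
  [[0,-0.25,0],0,-1],
  [[0,-0.25,-0.03],0,-1],
  [[0,-0.25,-0.04],0,-1],
  [[0,-0.27,-0.1],0,-1],
  [[0,-0.27,-0.1],0,-1],
  [[0,-0.27,-0.11],0,-1],
])

```text
t: 39.35
eef_pos: [618.5, 101.8, 382.6]
tcp_rot: [-3.141, -0.0, 1.572]
ft_force: [-0.2, 5.4, -0.2]
opening: 0.009
grip_force: 1.9
```

```bash
python3 - <<'E'
from h import *
s=read_camera("side");t=read_camera("top")
r=[cut_out("lid",c) for c in(s,t)]
for c,q,nm in((s,r[0],"s"),(t,r[1],"t")):
  for k in q[:1]:
    ys,xs=np.where(k["region"]);print(nm,k["confidence"],k["at"],xs.min(),xs.max(),ys.min(),ys.max())
  for a in(1.83,1.3,1.0,.7):
    P4=[[591.3+x,135-d*np.cos(a),118+d*np.sin(a)] for x,d in((-125,0),(125,0),(125,120),(-125,120))];p=proj(c,P4);print(a,p.min(0).round(),p.max(0).round())
E
```

```text
s 0.52 [235.4, 149.6] 213 257 129 172
1.83 [199. 113.] [248. 177.]
1.3 [210. 117.] [255. 177.]
1.0 [210. 123.] [263. 177.]
0.7 [210. 131.] [269. 177.]
1.83 [205. 134.] [220. 209.]
1.3 [218. 135.] [226. 209.]
1.0 [218. 136.] [235. 209.]
0.7 [218. 138.] [243. 209.]
```

Emit:
move_arm([
  [[0,-0.24,-0.14],0,-1],
  [[0,-0.23,-0.18],0,-1],
  [[0,-0.22,-0.2],0,-1],
  [[0,-0.18,-0.22],0,-1],
  [[0,-0.16,-0.24],0,-1],
  [[0,-0.14,-0.25],0,-1],
])

```text
t: 40.05
eef_pos: [618.6, 66.9, 345.5]
tcp_rot: [-3.142, 0.0, 1.571]
ft_force: [0.5, 3.2, 1.4]
opening: 0.009
grip_force: 1.5
```

Emit:
move_arm([
  [[0,-0.1,-0.2],0,-1],
  [[0,-0.08,-0.2],0,-1],
  [[0,-0.06,-0.2],0,-1],
  [[0,0,0],0,-1],
])

```text
t: 40.38
eef_pos: [618.5, 59.8, 326.9]
tcp_rot: [-3.14, 0.001, 1.572]
ft_force: [-0.6, -0.7, -0.6]
opening: 0.003
grip_force: 0.0
```

Emit:
move_arm([
  [[0,-0.04,-0.15],0,-1],
  [[0,-0.02,-0.15],0,-1],
  [[0,0,-0.12],0,-1],
  [[0,0,0],0,-1],
])

```text
t: 40.72
eef_pos: [618.5, 58.4, 314.9]
tcp_rot: [-3.141, 0.0, 1.572]
ft_force: [0.5, -0.5, -0.8]
opening: 0.003
grip_force: 0.0
```

Emit:
move_arm([
  [[0,0,-0.06],0,-1],
  [[0,0,0],0,-1],
])

```text
t: 40.88
eef_pos: [618.6, 58.5, 313.7]
tcp_rot: [-3.142, 0.0, 1.572]
ft_force: [0.0, 0.0, 0.2]
opening: 0.004
grip_force: 0.0
```

Emit:
move_arm([
  [[0,0,-0.04],0,-1],
  [[0,0,0],0,-1],
])

```text
t: 41.05
eef_pos: [618.6, 58.6, 312.9]
tcp_rot: [3.141, 0.0, 1.572]
ft_force: [0.3, -0.6, 2.6]
opening: 0.004
grip_force: 1.1
```

Emit:
move_arm([
  [[0,0,-0.04],0,-1],
  [[0,0,0],0,-1],
])

```text
t: 41.22
eef_pos: [618.5, 58.6, 312.8]
tcp_rot: [3.14, 0.0, 1.572]
ft_force: [-3.2, -1.0, 13.1]
opening: 0.005
grip_force: 6.5
```

Emit:
move_arm([
  [[0,0,0.2],0,-1],
  [[0,0,0.8],0,-1],
  [[0,0,1],0,-1],
  [[0,0,1],0,-1],
  [[0,-0.9,1],0,-1],
  [[0,-0.9,0],0,-1],
  [[0,-0.9,0],0,-1],
  [[-0.5,-0.9,0],0,-1],
  [[0,-0.9,0],0,-1],
  [[0,0,0],0,-1],
  [[0,0,0],0,-1],
])

```text
t: 42.13
eef_pos: [603.5, -77.6, 431.6]
tcp_rot: [3.141, -0.0, 1.569]
ft_force: [-0.9, 0.3, 0.3]
opening: 0.005
grip_force: 0.0
```

```bash
python3 - <<'E'
from asc import *
s=read_camera("side");st=env.state();print(st["eef_pos"],st["t"])
for k in cut_out("lid",s)[:1]:
    ys,xs=np.where(k["region"]);print(k["confidence"],xs.min(),xs.max(),ys.min(),ys.max())
for a in(0,.1,.2):
    p=proj(s,[[591.3+x,135-d*np.cos(a),120+d*np.sin(a)] for x,d in((-125,0),(125,0),(125,120),(-125,120))]);print(a,p.round(1).tolist())
asc(s,205,130,290,215,.8,1.7)
E
```

```text
[603.60386125 -76.64655796 431.52169736] 42.1833
0.79 212 273 145 186
0 [[209.6, 176.6], [247.5, 142.6], [276.1, 150.9], [240.0, 186.8]]
0.1 [[209.6, 176.6], [247.5, 142.6], [276.0, 148.0], [239.8, 183.8]]
0.2 [[209.6, 176.6], [247.5, 142.6], [275.6, 145.1], [239.2, 180.7]]
+++++++++++++++++++++++++++++++++++++**********************************#%#+-:::................-:.........
++++++++++++++++++++++++++++++++++++++++++**+**************************#%#**+++==--::..........--:........
+++++++++++++++++++++++++++++++++++++++++++++++++++*++*****************#%%#********+++++=---:......:......
++++++=+++==+++++++++++++++++++++++++++++++++++++++++++++++++++********#%##*****************+++-:.........
+++++++++++======++++++++++++++++++++++++++++++++++++++++++++++++******#%##********************+:.........
++++++++++++++++++++=+++=++++++++++++++++++++++++++++++++++++++++++++++****+*******************+:.........
+++++++++++++++++++++++++++++=++++++++++++++++++++++++++++++++++++++++++++++++++****+***********:........:
++++=+++++++++++++++++++++++++++++=+====+++++++++++++**+++++++++++++++++++++
[... 3824 characters left out ...]
===========--===++++++++++++++++++++++++++++++++++++++++++
::::::::::---==++++=+++++==+++++++++++++----=--=++++=====--=++++++++++++++++++++++++++++++++++++++++++++++
::::::::::::----=======+=+++++++++++++++-------==++++====+++++++++++++++++++++++++++++++++++++++++++++++++
--:::::::::::::::::----====++++++++++++==-------=+++++++++++++++++++++++++++++++++++++++++++===+++++++++++
:::---:::::::::::::::::::--====+++++++++=-------=++++++++++++++++++++++++++++++++++++++++++++++===++++++++
:::::::-------::::::::::::::::----=====+==-----==++++++++++++++++++++++++++++++++++++++++++++++++++=++++++
:-----:::::::----:--:::::::::::::::--========-==++++++++++++++++++++++++++++++++++++++++++++++++++++++++++
```

```bash
python3 -c "
from cell import env
print(env.job_done())"
```

```text
the job is handed in; nothing more can be done
None
```

I handed the job in at about 42 s of the 72 s allowed: one large weight in each tray pocket, the tray level as far as I could measure, the lid pressed shut against its stop, and the arm clear. I couldn't see inside the case once the lid was closed, and no score came back.

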